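Snug down the wig stand's foot

ROBOT

A 7-joint arm with a two-finger parallel gripper is mounted at the origin on the work surface. World frame = base frame: x ahead of the robot, y to its left, z up, the work surface at z = 0. Lengths are in m, angles in rad, forces in N, time in s.
With the tool pointing down it reaches from about 0.35 to 0.9 m from the base axis. Payload 8.1 kg.
Tool frame: the origin (TCP) lies on the front face of the gripper's body, between the roots of the fingers; the fingertips stand 73 mm ahead of it and the grasp point (between the pads) lies 54 mm ahead of it (grip_depth is the distance from the TCP to the grasp point, in m); z points along the fingers, y is the line along which they close (so a half turn about z gives the same grasp; the last joint's range is limited). The gripper opens to 85 mm and grips with 20 to 120 N. Pads are 22 mm wide; open, the fingers measure 114 mm over their backs; the gripper's body (76 mm by 85 mm) begins 54 mm behind the grasp point. The pads swing forward as they close: fully open they stand 13 mm farther back than shut.
Start: joints at [-1.274, 0.434, 0.025, 1.573, -0.012, 1.134, -0.075], TCP at [0.243, 0.576, 0.304] pointing down, gripper open.
Joint ranges: [-2.62, 2.62], [-0.44, 2.09], [-1.27, 1.32], [0.08, 2.57], [-1.32, 4.46], [0.12, 2], [-2.74, 2.74]. Speed limits (rad/s): [2.22, 2.22, 3.01, 3.01, 3.14, 3.14, 3.14].

INTERFACE

Orientations are given as [roll, pitch, yaw] about the fixed x, y, z axes, in that order (R = Rz(yaw) Ry(pitch) Rx(roll)).
In Python, from plant import * gives the robot as it stands.
- The arm moves only by the tool carry_out, never from a script. Its argument "motion" is a list of rows, each an object with "translation": the shift along the tool's x, y, z in mm, a list of three; "dr": the turn, a rotation vector about the tool's x, y, z in rad, a list of three; "grip": the opening, from 0 (shut) to 1 (fully open). In form: [{"translation": [tx, ty, tz], "dr": [ax, ay, az], "grip": grip}, ...]. A call has 1 to 12 rows; each row shifts and turns the commanded pose from where the row before left it, along the tool's axes as they then stand; what a row does not reach is not made up. A row lasts 1/8 s, in which the tool goes at most 62.5 mm and 10.7 degrees, less where a joint would pass 70% of its speed; a pose out of reach is approached as far as the arm can. A call with a gripper value outside its range is refused whole. The fingers move at their own pace and stop on an object; "newtons" is the grip in N (left out, the last holds). Time passes only in rows, so rows that do not move let the fingers close. It gives the time, the measured TCP pose, the force and the opening at its end, in the units of the state.
- get_obs(): the state, without advancing time (a new reading comes with each control period).
- grab_frame(name): name is "scene" or "top" or "wrist"; returns a dict with "image" (480x640x3 uint8, red, green, blue), "vfov" (degrees; the focal length in pixels is half the picture's height over the tangent of half this angle, whatever the lens; pixels are square), "cx", "cy" (the principal point, pixels), "R" (3x3) and "t" (3): a world point X has camera coordinates R X + t. Camera axes: x right, y down, z forward; pixel columns grow to the right and rows downward; lengths in m; the calibration is good to about 2 mm. A picture is of the moment at which its call begins. There is no depth.
- sign_off(): hands the job in, once; it reports no verdict.
Trained networks look in a picture, given as the dict that the camera call returned (one of the last four; its "shot" number tells which), for a name from the list of things; names that differ only in an ending like _2 or _b are one class to them, and where a whole thing is asked for, a point or a joint stands for the part that bears it (a point fixed in the world has none). Each returns a list of dicts, best first, with "conf" (0 to 1); they miss things now and then, are a little off and sometimes report something else, mostly with a low value. They report only what shows in the picture. A call takes as long as a camera call.
- look_for(picture, label): "position" ([x, y, z] in m, in world coordinates, good to about 4 mm: the middle of the surface that is visible of it).
- trace(picture, label): "pixels" (480x640 bool, what is visible of it).
- landmark_of(picture, label): "position" ([x, y, z] in m, in world coordinates, good to about 4 mm: a listed point, or the origin of a listed thing).
The state is a dict: "time": time; "joints": joint angles; "dq": joint speeds; "joint_torque": joint torques, N m; "tcp_pos": TCP position; "eef_rot": TCP orientation; "contact_force": force on the tool from outside, world axes, zero at the start; "moment": the same for the moment, N m; "finger_gap": finger opening in m.
Only numpy, scipy, OpenCV 4.12 (cv2) and the standard library are available. Lean on these libraries where they do the work, as an engineer would, in place of code of your own. Each camera call takes 0.05 s, during which the arm holds its last target. There are 200 camera calls.

TASK

The wig stand's black foot plate is loose, held up off its seats by soft rubber washers. Snug its four red wing nuts down in star order, each nut and then the one across from it, in rounds: first draw all four about half way, then go across again until the foot sits level and fully home and every nut is firmly snug. Keep the foot close to level throughout, do not overtighten, leave everything else on the chest alone and let go at the end.

Things in the scene. Friction and masses are not known exactly. Their poses are not given: they have to be found in the camera images.
- board: fixed wooden base board of the wig stand, 220 x 220 x 18 mm; origin under its centre, z up, x and y along its edges. Four studs stand on a 140 mm square; round each is a steel sleeve (hard seat of the foot, top about 30 mm above the board's underside) in a soft rubber washer that holds the loose foot about 3 mm above the sleeves
- foot: black plastic foot plate of the wig stand, loose on the studs, 190 x 190 x 8 mm with a 34 mm thick socket post at its centre, 58 mm high over the plate's underside; origin under its centre, z up. It is fully home when its underside lies flat on the four sleeves. Pulling one corner home by itself tips it by about a degree
- nut_a: red plastic wing nut on the stud at (+70, +70) mm in the board's x, y, across from nut_c. Origin on its axis, under its round collar (27 mm across, 5 mm thick), z up; above is an 18 mm thick hub with two upright wings in line, together a flat bar 64 mm long (nut's x), 10 mm thick (y), from 13 to 35 mm above the origin. The four nuts are alike, each turned its own way
- nut_b: red plastic wing nut on the stud at (+70, -70) mm in the board's x, y, across from nut_d. Like nut_a. Thread of all four: turned clockwise seen from above a nut goes down 12 mm a turn (1.9 mm a radian) and stays where it is left, but bearing down on it with over 20 N spins it down. It starts 0.1 to 0.8 mm above the foot's top
- nut_c: red plastic wing nut on the stud at (-70, -70) mm in the board's x, y, across from nut_a. Like nut_a. Torque to turn any of them: 0.04 N m when free, up to 0.14 while it pulls the foot down on the rubber, stiffening within a few degrees once its corner is home; snug is 0.2 to 0.25, beyond 0.4 the foot is strained. A finger at rest against a wing's end (31 mm out) then feels 0 to 3 N, and 4.5 to 6 N when snug
- nut_d: red plastic wing nut on the stud at (-70, +70) mm in the board's x, y, across from nut_b. Like nut_a
- wig_head: black plastic wig stand head, 283 mm tall, 156 mm across; a bystander; origin under its centre, z up
- afro_comb: orange wide-tooth afro comb lying flat, 190 mm long, 84 mm wide, 9 mm thick; a bystander; x along the teeth
- clipper_guard: steel hair clipper guard, 45 x 46 x 22 mm; a bystander; origin under its centre
- cream_jar: closed white plastic jar of hair cream with green lid, 80 mm across, 70 mm tall; a bystander; origin under its centre
- spray_bottle: blue spray bottle with a white lever-trigger head, 68 mm across, 190 mm tall; a bystander; origin under its centre
- clipper: black hair clipper lying down, 150 mm long, 46 mm wide, 38 mm high; a bystander; x along its length
- pomade_tin: brass pomade tin, 68 mm across, 28 mm tall; a bystander; origin under its centre

How it is judged:
By the outcome, as a careful person would: the job done as asked, in the order asked, and still so for the second after the job is handed in, with the robot touching nothing.
It also fails if it takes over 72 s, if anything falls off the work surface, if the arm or the gripper's body presses on something with over 40 N, if the wrist force passes 120 N, or if a joint passes its speed limit or range.

## Working session

There is one attempt and no reset: what is moved stays moved. The work goes in short steps, Python scripts to look and compute and a tool call to move; the robot and the scene stay as the last step left them, time stands still between calls to the robot, and variables do not carry over. Pictures are saved under pics/ and viewed, on a budget of 10 in all, crops included, one or two more only if the job needs it, and the job is handed in when it is done.

Besides the shell and the picture viewer there is one more tool, called after ">>>" as name(argument=value, ...) on one line, values as JSON. carry_out: Moves the arm, as the interface text tells. Its arguments: {"type":"object","properties":{"motion":{"type":"array","items":{"type":"object","properties":{"translation":{"type":"array","items":{"type":"number"}},"dr":{"type":"array","items":{"type":"number"}},"grip":{"type":"number"}}}},"newtons":{"type":"number"}},"required":["motion"]}

```bash
ls; mkdir -p pics
python3 - <<'E'
from plant import *
import cv2,numpy as np
o=get_obs();print(o)
for n in ("top","scene"):
    f=grab_frame(n);cv2.imwrite(f"pics/{n}0.png",f["image"][:,:,::-1])
    print(n,f["vfov"],f["R"],f["t"])
    for l in ("board","foot","nut_a"):
        print(l,[(np.round(d["position"],4).tolist(),round(d["conf"],2)) for d in landmark_of(f,l)])
E
```

```text
pics
{'time': 0.0, 'joints': array([-1.27360047,  0.43524854,  0.02498437,  1.57409838, -0.01159376,
        1.1339818 , -0.07510764]), 'dq': array([-0.00016269,  0.00130328, -0.00119552,  0.00194493,  0.00084053,
       -0.00044161,  0.00033191]), 'joint_torque': array([ 2.70639812e-04, -6.70465279e+01,  1.02559112e+00, -3.16213596e+01,
        1.56666274e-02,  1.25446837e-02, -2.58611402e-05]), 'tcp_pos': array([0.24316844, 0.57533624, 0.30310963]), 'eef_rot': array([-3.14000912e+00,  1.55369085e-04,  2.74171176e+00]), 'contact_force': array([-0.64734263,  0.78025809,  0.55712636]), 'moment': array([ 0.00300625, -0.01259446, -0.03652258]), 'finger_gap': 0.0853452065525153}
top 42.82057133082666 [[ 8.08921957e-03 -9.99965055e-01  2.11024702e-03]
 [-9.85340549e-01 -8.33050363e-03 -1.70395437e-01]
 [ 1.70407062e-01 -7.00945846e-04 -9.85373504e-01]] [0.01439262 0.53475138 1.48170477]
board []
foot []
nut_a [([0.6172, -0.0125, 0.0422], 0.67), ([0.4957, 0.1397, 0.0416], 0.66), ([0.636, 0.1248, 0.0387], 0.64), ([0.4853, -0.0009, 0.0384], 0.61)]
scene 55.00128536507371 [[ 0.58555817  0.81048017 -0.01560534]
 [ 0.61935086 -0.4597248  -0.63644137]
 [-0.52299727  0.36300826 -0.77116721]] [-0.33365452 -0.26885729  1.34815165]
board [([0.558, 0.0625, -0.001], 0.67), ([0.3792, 0.4316, -0.0011], 0.15)]
foot [([0.555, 0.0672, 0.0336], 0.97), ([0.5132, -0.3836, 0.0007], 0.45)]
nut_a [([0.6337, 0.124, 0.0435], 0.55), ([0.6164, -0.0167, 0.0403], 0.54), ([0.4786, -0.002, 0.0431], 0.54), ([0.5019, 0.1395, 0.041], 0.51)]
```

View pics/top0.png

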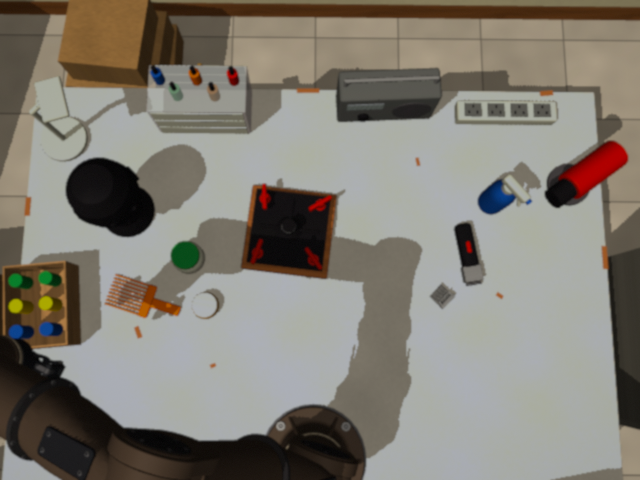

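View pics/scene0.png

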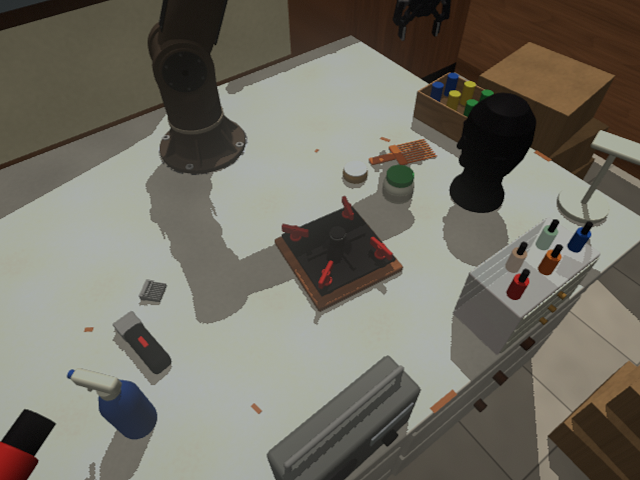

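The top view shows the board at about pixel (290,230), with red nuts at (264,196), (320,203), (257,250) and (313,258). The scene view agrees. The wig head stands well away from the path I plan. Next I move the wrist camera over the board.

```bash
cat > h.py <<'E'
from plant import *
import numpy as np, cv2, json
def Rd(y): return np.array([[np.cos(y),np.sin(y),0],[np.sin(y),-np.cos(y),0],[0,0,-1.]])
def rows(p0,y0,p1,y1,n,grip):
    """straight path, tool down; rows in tool axes"""
    d=(np.array(p1)-p0)/n*1000; w=(y1-y0)/n
    for i in range(n):
        t=Rd(y0+w*i).T@d
        print(json.dumps({"translation":[round(float(v),1) for v in t],"dr":[0,0,round(-w,3)],"grip":grip}),end=", ")
    print()
def cur(): o=get_obs(); return o["tcp_pos"],o["eef_rot"][2]
def ray(f,uv):
    fl=240/np.tan(np.radians(f["vfov"])/2); R=np.array(f["R"]);c=-R.T@f["t"]
    uv=np.atleast_2d(uv).astype(float)
    d=np.c_[(uv[:,0]-f["cx"])/fl,(uv[:,1]-f["cy"])/fl,np.ones(len(uv))]@R
    return c,d
def toz(f,uv,z): c,d=ray(f,uv); return c+d*((z-c[2])/d[:,2])[:,None]
def toolrot(): return get_obs()["eef_rot"]
E
python3 -c "
from h import *
p,y=cur(); rows(p,y,[0.555,0.063,0.35],1.68,12,1.0)"
```

```text
{"translation": [-40.6, -29.2, -3.8], "dr": [0, 0, 0.088], "grip": 1.0}, {"translation": [-43.0, -25.5, -3.8], "dr": [0, 0, 0.088], "grip": 1.0}, {"translation": [-45.1, -21.6, -3.8], "dr": [0, 0, 0.088], "grip": 1.0}, {"translation": [-46.8, -17.6, -3.8], "dr": [0, 0, 0.088], "grip": 1.0}, {"translation": [-48.2, -13.4, -3.8], "dr": [0, 0, 0.088], "grip": 1.0}, {"translation": [-49.2, -9.1, -3.8], "dr": [0, 0, 0.088], "grip": 1.0}, {"translation": [-49.8, -4.7, -3.8], "dr": [0, 0, 0.088], "grip": 1.0}, {"translation": [-50.0, -0.3, -3.8], "dr": [0, 0, 0.088], "grip": 1.0}, {"translation": [-49.8, 4.2, -3.8], "dr": [0, 0, 0.088], "grip": 1.0}, {"translation": [-49.3, 8.5, -3.8], "dr": [0, 0, 0.088], "grip": 1.0}, {"translation": [-48.3, 12.9, -3.8], "dr": [0, 0, 0.088], "grip": 1.0}, {"translation": [-47.0, 17.1, -3.8], "dr": [0, 0, 0.088], "grip": 1.0},
```

>>> carry_out(motion=[{"translation": [-40.6, -29.2, -3.8], "dr": [0, 0, 0.088], "grip": 1.0}, {"translation": [-43.0, -25.5, -3.8], "dr": [0, 0, 0.088], "grip": 1.0}, {"translation": [-45.1, -21.6, -3.8], "dr": [0, 0, 0.088], "grip": 1.0}, {"translation": [-46.8, -17.6, -3.8], "dr": [0, 0, 0.088], "grip": 1.0}, {"translation": [-48.2, -13.4, -3.8], "dr": [0, 0, 0.088], "grip": 1.0}, {"translation": [-49.2, -9.1, -3.8], "dr": [0, 0, 0.088], "grip": 1.0}, {"translation": [-49.8, -4.7, -3.8], "dr": [0, 0, 0.088], "grip": 1.0}, {"translation": [-50.0, -0.3, -3.8], "dr": [0, 0, 0.088], "grip": 1.0}, {"translation": [-49.8, 4.2, -3.8], "dr": [0, 0, 0.088], "grip": 1.0}, {"translation": [-49.3, 8.5, -3.8], "dr": [0, 0, 0.088], "grip": 1.0}, {"translation": [-48.3, 12.9, -3.8], "dr": [0, 0, 0.088], "grip": 1.0}, {"translation": [-47.0, 17.1, -3.8], "dr": [0, 0, 0.088], "grip": 1.0}])

```text
time: 1.9
tcp_pos: [0.5571, 0.0625, 0.3499]
eef_rot: [3.141, -0.0, 1.683]
contact_force: [0.7, 0.5, -0.5]
finger_gap: 0.0852
```

Run:
```python
from h import *
o=get_obs();print({k:np.round(v,3) for k,v in o.items()})
f=grab_frame("wrist");cv2.imwrite("pics/w0.png",f["image"][:,:,::-1])
print(f["vfov"],f["R"],f["t"])
L=lambda l:[(np.round(d["position"],4).tolist(),round(d["conf"],2)) for d in landmark_of(f,l)]
for l in ("board","foot","nut_a"): print(l,L(l))
for d in trace(f,"nut_a"):
    m=d["pixels"]; v,u=np.nonzero(m); print(d["conf"],len(u),u.mean(),v.mean(), cv2.minAreaRect(np.c_[u,v].astype(np.float32)))
```

```text
{'time': np.float64(1.9), 'joints': array([-0.568,  0.304,  0.479,  1.695, -0.15 ,  1.179,  0.062]), 'dq': array([ 0.551,  0.287,  0.302, -0.399, -0.209,  0.181,  0.174]), 'joint_torque': array([ -3.338, -56.293,   5.028, -29.804,   0.634,  -0.186,  -0.347]), 'tcp_pos': array([0.557, 0.062, 0.35 ]), 'eef_rot': array([ 3.141, -0.   ,  1.683]), 'contact_force': array([ 0.736,  0.512, -0.51 ]), 'moment': array([ 0.037, -0.042,  0.027]), 'finger_gap': np.float64(0.085)}
60.16187749060453 [[ 9.93670835e-01  1.12328701e-01  7.30867043e-04]
 [ 1.06341659e-01 -9.42765218e-01  3.16046192e-01]
 [ 3.61900944e-02 -3.13968162e-01 -9.48743522e-01]] [-0.56201231 -0.05551017  0.42288988]
board []
foot [([0.5605, 0.0685, 0.0327], 0.96)]
nut_a [([0.4975, 0.1469, 0.0407], 0.82), ([0.6383, 0.1258, 0.0403], 0.72), ([0.6209, -0.0134, 0.044], 0.69), ([0.4829, 0.0028, 0.0431], 0.61)]
0.78 1379 422.36185641769396 135.27338651196519 ((423.79180908203125, 133.2509765625), (29.90785789489746, 79.43905639648438), 83.21102905273438)
0.61 1238 230.24878836833602 252.28998384491115 ((227.66964721679688, 251.9578399658203), (27.397403717041016, 72.29148864746094), 54.24611282348633)
0.55 1121 377.39161462979484 283.22658340767174 ((376.86297607421875, 286.0860900878906), (67.03929901123047, 27.560306549072266), 82.303955078125)
0.55 1504 257.1097074468085 95.67353723404256 ((257.2142333984375, 93.84868621826172), (83.47965240478516, 31.44408416748047), 36.32682418823242)
```

View pics/w0.png

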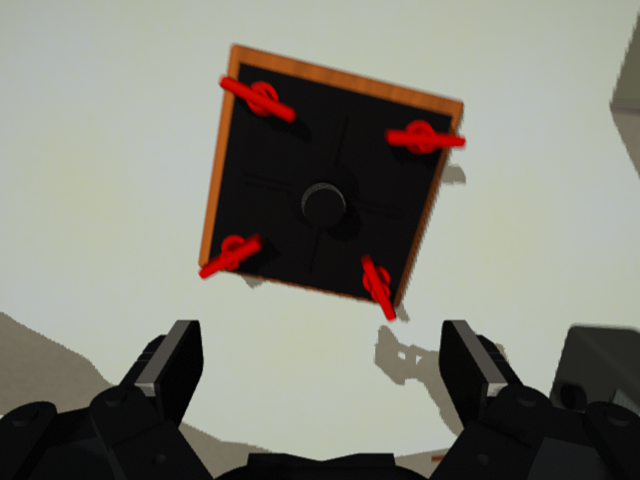

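The wrist view shows the four nuts at about pixels (258,98), (425,138), (230,255) and (378,288), with their bars clear. The post is at (323,205). I'll fit a nut model to the red pixels.

```bash
cat > fit.py <<'E'
from h import *
from scipy.optimize import minimize
fl=lambda f:240/np.tan(np.radians(f["vfov"])/2)
def proj(f,X):
    c=X@np.array(f["R"]).T+f["t"]; return np.c_[c[:,0]/c[:,2]*fl(f)+f["cx"],c[:,1]/c[:,2]*fl(f)+f["cy"]]
a=np.linspace(0,2*np.pi,24,endpoint=False)
cyl=lambda d,z0,z1:np.vstack([np.c_[d/2*np.cos(a),d/2*np.sin(a),a*0+z] for z in(z0,z1)])
BOX=np.array([[sx*.032,sy*.005,z] for sx in(-1,1) for sy in(-1,1) for z in(.013,.035)])
PARTS=[BOX,cyl(.027,0,.005),cyl(.018,.005,.02)]
def render(f,x,y,z,th,S=4):
    m=np.zeros((480*S//1,640*S),np.uint8) if 0 else np.zeros((480,640),np.uint8)
    c,s=np.cos(th),np.sin(th)
    for P in PARTS:
        Q=P@np.array([[c,s,0],[-s,c,0],[0,0,1]])+[x,y,z]
        h=cv2.convexHull(proj(f,Q).astype(np.float32))
        cv2.fillConvexPoly(m,np.round(h*16).astype(np.int32),255,cv2.LINE_AA,4)
    return cv2.GaussianBlur(m,(0,0),1.5)/255.
def red(f):
    i=f["image"].astype(int); r,g,b=i[...,0],i[...,1],i[...,2]
    return ((r>70)&(r>2.5*g)&(r>2.5*b)).astype(np.uint8)
def fitnut(f,x,y,z,M):
    u,v=proj(f,np.array([[x,y,z+.02]]))[0]; w=np.zeros((480,640));cv2.circle(w,(int(u),int(v)),65,1,-1)
    T=cv2.GaussianBlur((M*255).astype(np.uint8),(0,0),1.5)/255.*w
    cost=lambda p:((render(f,p[0]/100,p[1]/100,z,p[2])-T)**2).sum()
    b=None
    for th in np.arange(0,np.pi,np.pi/8):
        p=[x*100,y*100,th]
        if b is None or cost(p)<b[0]: b=(cost(p),p)
    p0=np.array(b[1]); S=np.vstack([p0,p0+[.5,0,0],p0+[0,.5,0],p0+[0,0,.15]])
    r=minimize(cost,p0,method="Nelder-Mead",options=dict(initial_simplex=S,xatol=1e-3,fatol=1e-2))
    return r.x/[100,100,1],r.fun,T.sum()
E
python3 - <<'E'
from fit import *
f=grab_frame("wrist"); M=red(f); P=[]
print(cur())
for x,y in [(.638,.125),(.621,-.0134),(.484,.001),(.4975,.141)]:
    p,c,n=fitnut(f,x,y,.0415,M); P.append(p[:2]); print(np.round(p,4),round(np.degrees(p[2])%180,1),round(c,1),round(n))
P=np.array(P);C=P.mean(0);print("centre",C,[np.linalg.norm(P[i]-P[i-1]).round(4) for i in range(4)])
E
```

```text
(array([0.5560252 , 0.06486443, 0.34929976]), np.float64(1.687473771829402))
[0.6371 0.1267 0.0485] 2.8 78.7 1418
[ 0.6213 -0.0131  2.1067] 120.7 82.8 1049
[0.4816 0.0032 0.6656] 38.1 127.4 1242
[0.4978 0.1428 2.8043] 160.7 75.9 1474
centre [0.55942083 0.06491069] [np.float64(0.1402), np.float64(0.1407), np.float64(0.1407), np.float64(0.1405)]
```

Run:
```python
from h import *
grab_frame("top");o=get_obs();print(o["tcp_pos"],o["eef_rot"],o["time"],np.abs(o["dq"]).max(),o["moment"],o["contact_force"])
p,y=cur(); rows(p,y,[.6369,.1265,.185],3.19,9,0.5)
```

```text
[0.55598874 0.06517917 0.34933894] [-3.14114729e+00 -6.75083621e-04  1.68817982e+00] 2.25 0.006028868177972797 [ 0.00164612 -0.03704438  0.01252964] [ 0.05679351  1.18646479 -0.03490825]
{"translation": [5.7, 9.7, 18.3], "dr": [0, 0, -0.167], "grip": 0.5}, {"translation": [4.0, 10.5, 18.3], "dr": [0, 0, -0.167], "grip": 0.5}, {"translation": [2.2, 11.1, 18.3], "dr": [0, 0, -0.167], "grip": 0.5}, {"translation": [0.3, 11.3, 18.3], "dr": [0, 0, -0.167], "grip": 0.5}, {"translation": [-1.5, 11.2, 18.3], "dr": [0, 0, -0.167], "grip": 0.5}, {"translation": [-3.4, 10.8, 18.3], "dr": [0, 0, -0.167], "grip": 0.5}, {"translation": [-5.1, 10.1, 18.3], "dr": [0, 0, -0.167], "grip": 0.5}, {"translation": [-6.7, 9.1, 18.3], "dr": [0, 0, -0.167], "grip": 0.5}, {"translation": [-8.1, 7.8, 18.3], "dr": [0, 0, -0.167], "grip": 0.5},
```

>>> carry_out(motion=[{"translation": [5.7, 9.7, 18.3], "dr": [0, 0, -0.167], "grip": 0.5}, {"translation": [4.0, 10.5, 18.3], "dr": [0, 0, -0.167], "grip": 0.5}, {"translation": [2.2, 11.1, 18.3], "dr": [0, 0, -0.167], "grip": 0.5}, {"translation": [0.3, 11.3, 18.3], "dr": [0, 0, -0.167], "grip": 0.5}, {"translation": [-1.5, 11.2, 18.3], "dr": [0, 0, -0.167], "grip": 0.5}, {"translation": [-3.4, 10.8, 18.3], "dr": [0, 0, -0.167], "grip": 0.5}, {"translation": [-5.1, 10.1, 18.3], "dr": [0, 0, -0.167], "grip": 0.5}, {"translation": [-6.7, 9.1, 18.3], "dr": [0, 0, -0.167], "grip": 0.5}, {"translation": [-8.1, 7.8, 18.3], "dr": [0, 0, -0.167], "grip": 0.5}, {"translation": [0, 0, 0], "dr": [0, 0, 0], "grip": 0.5}])

```text
time: 3.5
tcp_pos: [0.6365, 0.1267, 0.1834]
eef_rot: [3.141, -0.003, -3.093]
contact_force: [-1.0, -0.5, -0.5]
finger_gap: 0.0427
```

Run:
```python
from h import *
f=grab_frame("wrist");cv2.imwrite("pics/w1.png",f["image"][:,:,::-1])
o=get_obs();print({k:np.round(o[k],3) for k in("time","joints","tcp_pos","eef_rot","contact_force","moment","finger_gap")})
from fit import *
M=red(f)
for x,y in [(.637,.1265),(.621,-.0134),(.484,.001),(.4975,.141)]:
    try:
        u,v=proj(f,np.array([[x,y,.06]]))[0]
        if 0<u<640 and 0<v<480:
            p,c,n=fitnut(f,x,y,.0415,M); print(u,v,np.round(p,4),round(np.degrees(p[2])%180,1),round(c,1),round(n))
    except Exception as e: print(e)
```

```text
{'time': np.float64(3.55), 'joints': array([-0.331,  0.584,  0.081,  1.644, -0.057,  0.918,  1.388]), 'tcp_pos': array([0.637, 0.126, 0.184]), 'eef_rot': array([ 3.141e+00, -2.000e-03, -3.096e+00]), 'contact_force': array([-0.872, -0.1  ,  0.438]), 'moment': array([-0.008,  0.018,  0.004]), 'finger_gap': np.float64(0.042)}
319.61571620723004 272.3312029692554 [0.6377 0.1268 0.0467] 2.7 334.3 3766
33.42348599422314 228.82431522695333 [ 0.6221 -0.0154  2.1084] 120.8 302.1 3658
```

View pics/w1.png

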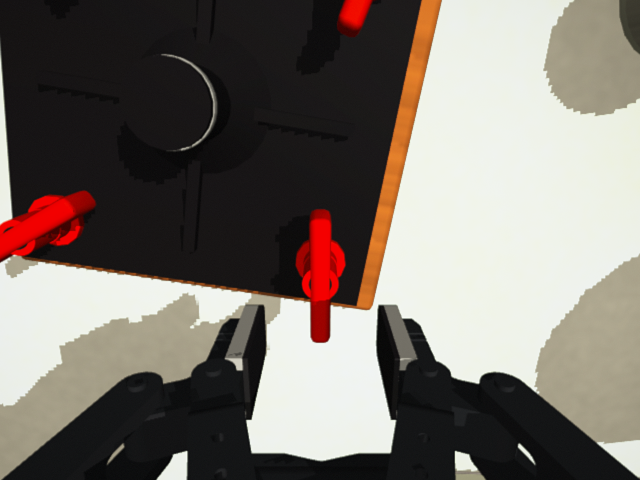

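The wing lies centred between the fingers at about (320,275). Descend and close.

>>> carry_out(motion=[{"translation": [0, 0, 28.5], "dr": [0, 0, 0], "grip": 0.5}, {"translation": [0, 0, 28.5], "dr": [0, 0, 0], "grip": 0.5}, {"translation": [0, 0, 0], "dr": [0, 0, 0], "grip": 0.0}, {"translation": [0, 0, 0], "dr": [0, 0, 0], "grip": 0.0}, {"translation": [0, 0, 0], "dr": [0, 0, 0], "grip": 0.0}], newtons=35)

```text
time: 4.18
tcp_pos: [0.6377, 0.1261, 0.1293]
eef_rot: [3.14, 0.001, -3.095]
contact_force: [-2.4, 2.9, 0.7]
finger_gap: 0.0089
```

```bash
cat > s.py <<'E'
from h import *
o=get_obs();print({k:np.round(o[k],4).tolist() for k in("time","tcp_pos","eef_rot","contact_force","moment","finger_gap")},"j7",o["joints"][6].round(2))
E
python3 s.py
```

```text
{'time': 4.175, 'tcp_pos': [0.6377, 0.1261, 0.1293], 'eef_rot': [3.1403, 0.0014, -3.0945], 'contact_force': [-2.3989, 2.9335, 0.6502], 'moment': [0.5892, 0.4373, -0.0101], 'finger_gap': 0.0089} j7 1.39
```

>>> carry_out(motion=[{"translation": [0, 0, 0.32], "dr": [0, 0, 0.17], "grip": 0.0}, {"translation": [0, 0, 0.32], "dr": [0, 0, 0.17], "grip": 0.0}, {"translation": [0, 0, 0.32], "dr": [0, 0, 0.17], "grip": 0.0}])

```text
time: 4.55
tcp_pos: [0.6375, 0.1253, 0.1286]
eef_rot: [3.141, 0.0, 2.673]
contact_force: [-3.6, 0.0, 5.3]
finger_gap: 0.009
```

```bash
python3 s.py
```

```text
{'time': 4.55, 'tcp_pos': [0.6375, 0.1253, 0.1286], 'eef_rot': [3.1405, 0.0002, 2.673], 'contact_force': [-3.5905, 0.0182, 5.2826], 'moment': [-0.1811, 0.8089, 0.1483], 'finger_gap': 0.009} j7 0.98
```

>>> carry_out(motion=[{"translation": [0, 0, 0.32], "dr": [0, 0, 0.17], "grip": 0.0}, {"translation": [0, 0, 0.32], "dr": [0, 0, 0.17], "grip": 0.0}, {"translation": [0, 0, 0.32], "dr": [0, 0, 0.17], "grip": 0.0}])

```text
time: 4.92
tcp_pos: [0.6371, 0.1248, 0.1278]
eef_rot: [-3.142, -0.001, 2.163]
contact_force: [-7.2, 0.0, 9.0]
finger_gap: 0.0092
```

```bash
python3 s.py
```

```text
{'time': 4.925, 'tcp_pos': [0.6371, 0.1248, 0.1278], 'eef_rot': [-3.1415, -0.0007, 2.1629], 'contact_force': [-7.1642, 0.0334, 9.0212], 'moment': [-0.314, 1.8744, 0.1818], 'finger_gap': 0.0092} j7 0.58
```

```bash
python3 -c "
from h import *
p,y=cur(); p[2]=.186; y=2.163
rows(p,y,[.482,.003,.186],3.807,9,0.5)"
```

```text
{"translation": [-1.6, -21.9, 0.0], "dr": [0, 0, -0.183], "grip": 0.5}, {"translation": [2.4, -21.8, 0.0], "dr": [0, 0, -0.183], "grip": 0.5}, {"translation": [6.3, -21.0, 0.0], "dr": [0, 0, -0.183], "grip": 0.5}, {"translation": [10.0, -19.5, 0.0], "dr": [0, 0, -0.183], "grip": 0.5}, {"translation": [13.4, -17.3, 0.0], "dr": [0, 0, -0.183], "grip": 0.5}, {"translation": [16.3, -14.6, 0.0], "dr": [0, 0, -0.183], "grip": 0.5}, {"translation": [18.7, -11.4, 0.0], "dr": [0, 0, -0.183], "grip": 0.5}, {"translation": [20.5, -7.8, 0.0], "dr": [0, 0, -0.183], "grip": 0.5}, {"translation": [21.5, -4.0, 0.0], "dr": [0, 0, -0.183], "grip": 0.5},
```

>>> carry_out(motion=[{"translation": [0, 0, 0], "dr": [0, 0, 0], "grip": 0.5}, {"translation": [0, 0, 0], "dr": [0, 0, 0], "grip": 0.5}, {"translation": [0, 0, -57], "dr": [0, 0, 0], "grip": 0.5}, {"translation": [-1.6, -21.9, 0.0], "dr": [0, 0, -0.183], "grip": 0.5}, {"translation": [2.4, -21.8, 0.0], "dr": [0, 0, -0.183], "grip": 0.5}, {"translation": [6.3, -21.0, 0.0], "dr": [0, 0, -0.183], "grip": 0.5}, {"translation": [10.0, -19.5, 0.0], "dr": [0, 0, -0.183], "grip": 0.5}, {"translation": [13.4, -17.3, 0.0], "dr": [0, 0, -0.183], "grip": 0.5}, {"translation": [16.3, -14.6, 0.0], "dr": [0, 0, -0.183], "grip": 0.5}, {"translation": [18.7, -11.4, 0.0], "dr": [0, 0, -0.183], "grip": 0.5}, {"translation": [20.5, -7.8, 0.0], "dr": [0, 0, -0.183], "grip": 0.5}, {"translation": [21.5, -4.0, 0.0], "dr": [0, 0, -0.183], "grip": 0.5}])

```text
time: 6.42
tcp_pos: [0.4831, 0.0015, 0.1834]
eef_rot: [-3.141, 0.001, -2.461]
contact_force: [1.0, 0.3, -0.7]
finger_gap: 0.0424
```

```bash
cat > v.py <<'E'
import sys
from fit import *
# usage: v.py x y [z] : settle, fit the nut near x,y in the wrist view
f=grab_frame("wrist"); exec(open("s.py").read()); M=red(f)
a_=[float(v) for v in sys.argv[1:]]; z=a_[2] if len(a_)>2 else .0415
p,c,n=fitnut(f,a_[0],a_[1],z,M); print(np.round(p,4),"mod pi",round(p[2]%np.pi,3),round(c),round(n))
pos,y=cur(); d=p[:2]-pos[:2]; th=p[2]; dy=(th-y+np.pi/2)%np.pi-np.pi/2
print("tool shift mm",np.round(Rd(y).T@[d[0]*1000,d[1]*1000,0],1),"dr",round(-dy,3))
E
python3 v.py .482 .003
```

```text
{'time': 6.475, 'tcp_pos': [0.4806, -0.0006, 0.1831], 'eef_rot': [-3.1412, -0.002, -2.4529], 'contact_force': [-4.4591, -2.7274, 0.2054], 'moment': [-0.0994, 0.2426, 0.0533], 'finger_gap': 0.0422} j7 2.12
[0.4821 0.0039 0.6418] mod pi 0.642 393 3605
tool shift mm [-4.   2.6  0. ] dr 0.047
```

>>> carry_out(motion=[{"translation": [-3.5, 2, 26], "dr": [0, 0, 0.03], "grip": 0.5}, {"translation": [0, 0, 30], "dr": [0, 0, 0], "grip": 0.5}, {"translation": [0, 0, 0], "dr": [0, 0, 0], "grip": 0.0}, {"translation": [0, 0, 0], "dr": [0, 0, 0], "grip": 0.0}, {"translation": [0, 0, 0], "dr": [0, 0, 0], "grip": 0.0}])

```text
time: 7.1
tcp_pos: [0.4849, 0.0061, 0.1279]
eef_rot: [-3.141, 0.001, -2.498]
contact_force: [-3.8, 0.5, 1.4]
finger_gap: 0.0091
```

```bash
python3 s.py
```

```text
{'time': 7.1, 'tcp_pos': [0.4849, 0.0061, 0.1279], 'eef_rot': [-3.1414, 0.0006, -2.4976], 'contact_force': [-3.8174, 0.4772, 1.4314], 'moment': [0.1173, 0.6384, -0.0842], 'finger_gap': 0.0091} j7 2.06
```

>>> carry_out(motion=[{"translation": [0, 0, 0.32], "dr": [0, 0, 0.17], "grip": 0.0}, {"translation": [0, 0, 0.32], "dr": [0, 0, 0.17], "grip": 0.0}, {"translation": [0, 0, 0.32], "dr": [0, 0, 0.17], "grip": 0.0}, {"translation": [0, 0, 0.32], "dr": [0, 0, 0.17], "grip": 0.0}, {"translation": [0, 0, 0.32], "dr": [0, 0, 0.17], "grip": 0.0}, {"translation": [0, 0, 0.32], "dr": [0, 0, 0.17], "grip": 0.0}])

```text
time: 7.85
tcp_pos: [0.4853, 0.002, 0.1265]
eef_rot: [-3.139, 0.003, 2.757]
contact_force: [-4.2, -16.8, 11.4]
finger_gap: 0.0092
```

```bash
python3 s.py;  python3 -c "
from h import *
p,y=cur(); p[2]=.186;y%=2*np.pi; rows(p,y,[.6215,-.013,.186],2.107,6,0.5)"
```

```text
{'time': 7.85, 'tcp_pos': [0.4853, 0.002, 0.1265], 'eef_rot': [-3.1392, 0.0033, 2.7568], 'contact_force': [-4.1894, -16.8322, 11.4455], 'moment': [-3.9303, 0.9899, 0.3046], 'finger_gap': 0.0092} j7 1.26
{"translation": [-22.0, 6.2, 0.0], "dr": [0, 0, 0.108], "grip": 0.5}, {"translation": [-21.2, 8.5, 0.0], "dr": [0, 0, 0.108], "grip": 0.5}, {"translation": [-20.1, 10.8, 0.0], "dr": [0, 0, 0.108], "grip": 0.5}, {"translation": [-18.8, 12.9, 0.0], "dr": [0, 0, 0.108], "grip": 0.5}, {"translation": [-17.3, 14.8, 0.0], "dr": [0, 0, 0.108], "grip": 0.5}, {"translation": [-15.6, 16.6, 0.0], "dr": [0, 0, 0.108], "grip": 0.5},
```

>>> carry_out(motion=[{"translation": [0, 0, 0], "dr": [0, 0, 0], "grip": 0.5}, {"translation": [0, 0, 0], "dr": [0, 0, 0], "grip": 0.5}, {"translation": [0, 0, -58], "dr": [0, 0, 0], "grip": 0.5}, {"translation": [-22.0, 6.2, 0.0], "dr": [0, 0, 0.108], "grip": 0.5}, {"translation": [-21.2, 8.5, 0.0], "dr": [0, 0, 0.108], "grip": 0.5}, {"translation": [-20.1, 10.8, 0.0], "dr": [0, 0, 0.108], "grip": 0.5}, {"translation": [-18.8, 12.9, 0.0], "dr": [0, 0, 0.108], "grip": 0.5}, {"translation": [-17.3, 14.8, 0.0], "dr": [0, 0, 0.108], "grip": 0.5}, {"translation": [-15.6, 16.6, 0.0], "dr": [0, 0, 0.108], "grip": 0.5}, {"translation": [0, 0, 0], "dr": [0, 0, 0], "grip": 0.5}, {"translation": [0, 0, 0], "dr": [0, 0, 0], "grip": 0.5}])

```text
time: 9.22
tcp_pos: [0.6202, -0.0074, 0.1828]
eef_rot: [-3.141, -0.001, 2.12]
contact_force: [-1.3, 0.1, 0.1]
finger_gap: 0.0424
```

```bash
python3 v.py .6215 -.013
```

```text
{'time': 9.275, 'tcp_pos': [0.62, -0.0075, 0.1829], 'eef_rot': [-3.1411, -0.0009, 2.1199], 'contact_force': [-1.2632, 0.2241, -0.1134], 'moment': [0.0077, 0.0041, 0.0224], 'finger_gap': 0.0426} j7 0.76
[ 0.6214 -0.0129  2.1173] mod pi 2.117 297 3797
tool shift mm [-5.4 -1.7  0. ] dr 0.003
```

>>> carry_out(motion=[{"translation": [-5.4, -1.7, 26], "dr": [0, 0, 0], "grip": 0.5}, {"translation": [0, 0, 30], "dr": [0, 0, 0], "grip": 0.5}, {"translation": [0, 0, 0], "dr": [0, 0, 0], "grip": 0.0}, {"translation": [0, 0, 0], "dr": [0, 0, 0], "grip": 0.0}, {"translation": [0, 0, 0], "dr": [0, 0, 0], "grip": 0.0}])

```text
time: 9.9
tcp_pos: [0.6209, -0.0136, 0.128]
eef_rot: [-3.14, -0.001, 2.118]
contact_force: [-6.9, -1.0, 0.4]
finger_gap: 0.0093
```

```bash
python3 s.py
```

```text
{'time': 9.9, 'tcp_pos': [0.6209, -0.0136, 0.128], 'eef_rot': [-3.1397, -0.0014, 2.1176], 'contact_force': [-6.8579, -1.0299, 0.413], 'moment': [-0.2953, 1.3975, -0.0279], 'finger_gap': 0.0093} j7 0.8
```

>>> carry_out(motion=[{"translation": [0, 0, 0.32], "dr": [0, 0, 0.17], "grip": 0.0}, {"translation": [0, 0, 0.32], "dr": [0, 0, 0.17], "grip": 0.0}, {"translation": [0, 0, 0.32], "dr": [0, 0, 0.17], "grip": 0.0}, {"translation": [0, 0, 0.32], "dr": [0, 0, 0.17], "grip": 0.0}, {"translation": [0, 0, 0.32], "dr": [0, 0, 0.17], "grip": 0.0}, {"translation": [0, 0, 0.32], "dr": [0, 0, 0.17], "grip": 0.0}])

```text
time: 10.65
tcp_pos: [0.6201, -0.0138, 0.1266]
eef_rot: [-3.138, 0.0, 1.092]
contact_force: [-10.5, 2.2, 7.2]
finger_gap: 0.0093
```

```bash
python3 s.py;  python3 -c "
from h import *
p,y=cur(); p[2]=.183; rows(p,y,[.4976,.1425,.183],2.804,9,0.5)"
```

```text
{'time': 10.65, 'tcp_pos': [0.6201, -0.0138, 0.1266], 'eef_rot': [-3.1378, 0.0005, 1.092], 'contact_force': [-10.5273, 2.1889, 7.2097], 'moment': [0.3733, 2.2493, 0.0428], 'finger_gap': 0.0093} j7 -0.01
{"translation": [9.1, -20.1, 0.0], "dr": [0, 0, -0.19], "grip": 0.5}, {"translation": [12.8, -18.0, 0.0], "dr": [0, 0, -0.19], "grip": 0.5}, {"translation": [15.9, -15.2, 0.0], "dr": [0, 0, -0.19], "grip": 0.5}, {"translation": [18.5, -12.0, 0.0], "dr": [0, 0, -0.19], "grip": 0.5}, {"translation": [20.5, -8.2, 0.0], "dr": [0, 0, -0.19], "grip": 0.5}, {"translation": [21.7, -4.2, 0.0], "dr": [0, 0, -0.19], "grip": 0.5}, {"translation": [22.1, -0.0, 0.0], "dr": [0, 0, -0.19], "grip": 0.5}, {"translation": [21.7, 4.1, 0.0], "dr": [0, 0, -0.19], "grip": 0.5}, {"translation": [20.5, 8.1, 0.0], "dr": [0, 0, -0.19], "grip": 0.5},
```

>>> carry_out(motion=[{"translation": [0, 0, 0], "dr": [0, 0, 0], "grip": 0.5}, {"translation": [0, 0, 0], "dr": [0, 0, 0], "grip": 0.5}, {"translation": [0, 0, -56], "dr": [0, 0, -0.05], "grip": 0.5}, {"translation": [9.1, -20.1, 0.0], "dr": [0, 0, -0.185], "grip": 0.5}, {"translation": [12.8, -18.0, 0.0], "dr": [0, 0, -0.185], "grip": 0.5}, {"translation": [15.9, -15.2, 0.0], "dr": [0, 0, -0.185], "grip": 0.5}, {"translation": [18.5, -12.0, 0.0], "dr": [0, 0, -0.185], "grip": 0.5}, {"translation": [20.5, -8.2, 0.0], "dr": [0, 0, -0.185], "grip": 0.5}, {"translation": [21.7, -4.2, 0.0], "dr": [0, 0, -0.185], "grip": 0.5}, {"translation": [22.1, -0.0, 0.0], "dr": [0, 0, -0.185], "grip": 0.5}, {"translation": [21.7, 4.1, 0.0], "dr": [0, 0, -0.185], "grip": 0.5}, {"translation": [20.5, 8.1, 0.0], "dr": [0, 0, -0.185], "grip": 0.5}])

```text
time: 12.15
tcp_pos: [0.4945, 0.1394, 0.1819]
eef_rot: [3.14, 0.002, 2.82]
contact_force: [0.7, -0.5, -0.4]
finger_gap: 0.0428
```

>>> carry_out(motion=[{"translation": [0, 0, 0], "dr": [0, 0, 0], "grip": 0.5}, {"translation": [0, 0, 0], "dr": [0, 0, 0], "grip": 0.5}])

```text
time: 12.4
tcp_pos: [0.4952, 0.1382, 0.1816]
eef_rot: [3.141, 0.001, 2.81]
contact_force: [0.2, -0.0, -0.1]
finger_gap: 0.0426
```

```bash
python3 v.py .4976 .1425
```

```text
{'time': 12.45, 'tcp_pos': [0.4952, 0.138, 0.1815], 'eef_rot': [3.1411, 0.0012, 2.8097], 'contact_force': [0.2408, -0.9732, 0.1288], 'moment': [0.0009, 0.0158, 0.0236], 'finger_gap': 0.0424} j7 1.04
[0.4987 0.1423 2.8071] mod pi 2.807 377 3715
tool shift mm [-1.9  5.2  0. ] dr 0.003
```

>>> carry_out(motion=[{"translation": [-1.5, 4.8, 24], "dr": [0, 0, 0], "grip": 0.5}, {"translation": [0, 0, 30], "dr": [0, 0, 0], "grip": 0.5}, {"translation": [0, 0, 0], "dr": [0, 0, 0], "grip": 0.0}, {"translation": [0, 0, 0], "dr": [0, 0, 0], "grip": 0.0}, {"translation": [0, 0, 0], "dr": [0, 0, 0], "grip": 0.0}])

```text
time: 13.08
tcp_pos: [0.4975, 0.1422, 0.128]
eef_rot: [-3.142, 0.0, 2.812]
contact_force: [-2.6, -2.9, 0.9]
finger_gap: 0.0091
```

```bash
python3 s.py
```

```text
{'time': 13.075, 'tcp_pos': [0.4975, 0.1422, 0.128], 'eef_rot': [-3.1416, 0.0004, 2.8117], 'contact_force': [-2.5699, -2.9489, 0.8697], 'moment': [-0.6483, 0.5824, -0.0244], 'finger_gap': 0.0091} j7 1.07
```

>>> carry_out(motion=[{"translation": [0, 0, 0.32], "dr": [0, 0, 0.17], "grip": 0.0}, {"translation": [0, 0, 0.32], "dr": [0, 0, 0.17], "grip": 0.0}, {"translation": [0, 0, 0.32], "dr": [0, 0, 0.17], "grip": 0.0}, {"translation": [0, 0, 0.32], "dr": [0, 0, 0.17], "grip": 0.0}, {"translation": [0, 0, 0.32], "dr": [0, 0, 0.17], "grip": 0.0}, {"translation": [0, 0, 0.32], "dr": [0, 0, 0.17], "grip": 0.0}])

```text
time: 13.82
tcp_pos: [0.4972, 0.1419, 0.1266]
eef_rot: [3.141, -0.001, 1.786]
contact_force: [-6.5, -3.3, 11.9]
finger_gap: 0.0094
```

```bash
python3 s.py;  python3 -c "
from h import *
p,y=cur(); p[2]=.26; rows(p,y,[.57,.04,.26],2.16,6,0.5)"
```

```text
{'time': 13.825, 'tcp_pos': [0.4972, 0.1419, 0.1266], 'eef_rot': [3.1414, -0.0006, 1.7862], 'contact_force': [-6.4975, -3.3444, 11.8613], 'moment': [-1.2366, 1.375, 0.0167], 'finger_gap': 0.0094} j7 0.29
{"translation": [-19.2, 8.2, 0.0], "dr": [0, 0, -0.062], "grip": 0.5}, {"translation": [-19.7, 7.0, 0.0], "dr": [0, 0, -0.062], "grip": 0.5}, {"translation": [-20.1, 5.8, 0.0], "dr": [0, 0, -0.062], "grip": 0.5}, {"translation": [-20.4, 4.5, 0.0], "dr": [0, 0, -0.062], "grip": 0.5}, {"translation": [-20.6, 3.2, 0.0], "dr": [0, 0, -0.062], "grip": 0.5}, {"translation": [-20.8, 1.9, 0.0], "dr": [0, 0, -0.062], "grip": 0.5},
```

```bash
python3 -c "
from h import *
p,y=cur(); p[2]=.183; rows(p,y,[.6373,.1263,.183],2.163,6,0.5)"
```

```text
{"translation": [-7.5, 22.3, 0.0], "dr": [0, 0, -0.063], "grip": 0.5}, {"translation": [-8.9, 21.7, 0.0], "dr": [0, 0, -0.063], "grip": 0.5}, {"translation": [-10.3, 21.1, 0.0], "dr": [0, 0, -0.063], "grip": 0.5}, {"translation": [-11.6, 20.4, 0.0], "dr": [0, 0, -0.063], "grip": 0.5}, {"translation": [-12.8, 19.7, 0.0], "dr": [0, 0, -0.063], "grip": 0.5}, {"translation": [-14.0, 18.8, 0.0], "dr": [0, 0, -0.063], "grip": 0.5},
```

>>> carry_out(motion=[{"translation": [0, 0, 0], "dr": [0, 0, 0], "grip": 0.5}, {"translation": [0, 0, 0], "dr": [0, 0, 0], "grip": 0.5}, {"translation": [0, 0, -56], "dr": [0, 0, 0], "grip": 0.5}, {"translation": [-7.5, 22.3, 0.0], "dr": [0, 0, -0.063], "grip": 0.5}, {"translation": [-8.9, 21.7, 0.0], "dr": [0, 0, -0.063], "grip": 0.5}, {"translation": [-10.3, 21.1, 0.0], "dr": [0, 0, -0.063], "grip": 0.5}, {"translation": [-11.6, 20.4, 0.0], "dr": [0, 0, -0.063], "grip": 0.5}, {"translation": [-12.8, 19.7, 0.0], "dr": [0, 0, -0.063], "grip": 0.5}, {"translation": [-14.0, 18.8, 0.0], "dr": [0, 0, -0.063], "grip": 0.5}, {"translation": [0, 0, 0], "dr": [0, 0, 0], "grip": 0.5}, {"translation": [0, 0, 0], "dr": [0, 0, 0], "grip": 0.5}])

```text
time: 15.2
tcp_pos: [0.6368, 0.1282, 0.181]
eef_rot: [-3.141, -0.001, 2.17]
contact_force: [0.7, -0.4, 0.1]
finger_gap: 0.0426
```

```bash
python3 v.py .6373 .1263 .0396
```

```text
{'time': 15.25, 'tcp_pos': [0.6367, 0.1283, 0.1811], 'eef_rot': [-3.1411, -0.0007, 2.1704], 'contact_force': [-0.4609, 0.7544, 0.1147], 'moment': [0.0213, 0.0223, 0.0068], 'finger_gap': 0.0426} j7 0.63
[0.6374 0.126  2.1411] mod pi 2.141 299 3805
tool shift mm [-2.4 -0.7  0. ] dr 0.029
```

>>> carry_out(motion=[{"translation": [-2.4, -0.7, 25.5], "dr": [0, 0, 0.01], "grip": 0.5}, {"translation": [0, 0, 30], "dr": [0, 0, 0], "grip": 0.5}, {"translation": [0, 0, 0], "dr": [0, 0, 0], "grip": 0.0}, {"translation": [0, 0, 0], "dr": [0, 0, 0], "grip": 0.0}, {"translation": [0, 0, 0], "dr": [0, 0, 0], "grip": 0.0}])

```text
time: 15.88
tcp_pos: [0.637, 0.1254, 0.1265]
eef_rot: [-3.14, -0.001, 2.16]
contact_force: [-5.5, -2.3, -1.5]
finger_gap: 0.0088
```

```bash
python3 s.py
```

```text
{'time': 15.875, 'tcp_pos': [0.637, 0.1254, 0.1265], 'eef_rot': [-3.1396, -0.0011, 2.1604], 'contact_force': [-5.533, -2.2587, -1.5116], 'moment': [-0.3225, 1.0754, -0.0562], 'finger_gap': 0.0088} j7 0.66
```

>>> carry_out(motion=[{"translation": [0, 0, 0.28], "dr": [0, 0, 0.15], "grip": 0.0}, {"translation": [0, 0, 0.28], "dr": [0, 0, 0.15], "grip": 0.0}, {"translation": [0, 0, 0.28], "dr": [0, 0, 0.15], "grip": 0.0}, {"translation": [0, 0, 0.28], "dr": [0, 0, 0.15], "grip": 0.0}])

```text
time: 16.38
tcp_pos: [0.6365, 0.1252, 0.1258]
eef_rot: [-3.138, -0.0, 1.556]
contact_force: [-10.4, -2.1, 4.4]
finger_gap: 0.0092
```

```bash
python3 s.py;  python3 -c "
from h import *
p,y=cur(); p[2]=.183; rows(p,y,[.483,.003,.183],2.757,8,0.5)"
```

```text
{'time': 16.375, 'tcp_pos': [0.6365, 0.1252, 0.1258], 'eef_rot': [-3.1383, -0.0003, 1.5556], 'contact_force': [-10.3501, -2.105, 4.3524], 'moment': [-0.3976, 2.1654, 0.0861], 'finger_gap': 0.0092} j7 0.17
{"translation": [-15.6, -18.9, 0.0], "dr": [0, 0, -0.15], "grip": 0.5}, {"translation": [-12.6, -21.1, 0.0], "dr": [0, 0, -0.15], "grip": 0.5}, {"translation": [-9.3, -22.7, 0.0], "dr": [0, 0, -0.15], "grip": 0.5}, {"translation": [-5.8, -23.8, 0.0], "dr": [0, 0, -0.15], "grip": 0.5}, {"translation": [-2.1, -24.4, 0.0], "dr": [0, 0, -0.15], "grip": 0.5}, {"translation": [1.5, -24.5, 0.0], "dr": [0, 0, -0.15], "grip": 0.5}, {"translation": [5.2, -24.0, 0.0], "dr": [0, 0, -0.15], "grip": 0.5}, {"translation": [8.7, -22.9, 0.0], "dr": [0, 0, -0.15], "grip": 0.5},
```

>>> carry_out(motion=[{"translation": [0, 0, 0], "dr": [0, 0, 0], "grip": 0.5}, {"translation": [0, 0, 0], "dr": [0, 0, 0], "grip": 0.5}, {"translation": [0, 0, -57], "dr": [0, 0, 0], "grip": 0.5}, {"translation": [-15.6, -18.9, 0.0], "dr": [0, 0, -0.15], "grip": 0.5}, {"translation": [-12.6, -21.1, 0.0], "dr": [0, 0, -0.15], "grip": 0.5}, {"translation": [-9.3, -22.7, 0.0], "dr": [0, 0, -0.15], "grip": 0.5}, {"translation": [-5.8, -23.8, 0.0], "dr": [0, 0, -0.15], "grip": 0.5}, {"translation": [-2.1, -24.4, 0.0], "dr": [0, 0, -0.15], "grip": 0.5}, {"translation": [1.5, -24.5, 0.0], "dr": [0, 0, -0.15], "grip": 0.5}, {"translation": [5.2, -24.0, 0.0], "dr": [0, 0, -0.15], "grip": 0.5}, {"translation": [8.7, -22.9, 0.0], "dr": [0, 0, -0.15], "grip": 0.5}, {"translation": [0, 0, 0], "dr": [0, 0, 0], "grip": 0.5}])

```text
time: 17.88
tcp_pos: [0.4848, 0.0013, 0.1824]
eef_rot: [3.141, 0.001, 2.76]
contact_force: [0.4, 1.0, 0.4]
finger_gap: 0.0429
```

>>> carry_out(motion=[{"translation": [0, 0, 0], "dr": [0, 0, 0], "grip": 0.5}])

```text
time: 18.0
tcp_pos: [0.4865, 0.003, 0.1822]
eef_rot: [3.14, 0.002, 2.759]
contact_force: [0.1, 0.3, 0.9]
finger_gap: 0.0426
```

```bash
python3 v.py .482 .003 .0396
```

```text
{'time': 18.05, 'tcp_pos': [0.4865, 0.0033, 0.182], 'eef_rot': [3.1406, 0.0015, 2.7602], 'contact_force': [0.8176, 0.6862, 0.1916], 'moment': [-0.0045, -0.0511, -0.0144], 'finger_gap': 0.0424} j7 1.29
[0.4826 0.0034 2.7356] mod pi 2.736 316 3791
tool shift mm [ 3.7 -1.3  0. ] dr 0.025
```

>>> carry_out(motion=[{"translation": [3.9, -1.5, 26.5], "dr": [0, 0, 0.01], "grip": 0.5}, {"translation": [0, 0, 30], "dr": [0, 0, 0], "grip": 0.5}, {"translation": [0, 0, 0], "dr": [0, 0, 0], "grip": 0.0}, {"translation": [0, 0, 0], "dr": [0, 0, 0], "grip": 0.0}, {"translation": [0, 0, 0], "dr": [0, 0, 0], "grip": 0.0}])

```text
time: 18.68
tcp_pos: [0.4816, 0.003, 0.1258]
eef_rot: [3.141, 0.001, 2.751]
contact_force: [-1.2, 1.9, -2.3]
finger_gap: 0.0091
```

```bash
python3 s.py
```

```text
{'time': 18.675, 'tcp_pos': [0.4816, 0.003, 0.1258], 'eef_rot': [3.1409, 0.0006, 2.7508], 'contact_force': [-1.1506, 1.9496, -2.2924], 'moment': [0.2836, 0.1888, 0.0242], 'finger_gap': 0.0091} j7 1.33
```

>>> carry_out(motion=[{"translation": [0, 0, 0.28], "dr": [0, 0, 0.15], "grip": 0.0}, {"translation": [0, 0, 0.28], "dr": [0, 0, 0.15], "grip": 0.0}, {"translation": [0, 0, 0.28], "dr": [0, 0, 0.15], "grip": 0.0}, {"translation": [0, 0, 0.28], "dr": [0, 0, 0.15], "grip": 0.0}])

```text
time: 19.18
tcp_pos: [0.4813, 0.0028, 0.1252]
eef_rot: [3.14, -0.001, 2.146]
contact_force: [-6.3, -0.2, 14.0]
finger_gap: 0.0091
```

```bash
python3 s.py;  python3 -c "
from h import *
p,y=cur(); p[2]=.183; rows(p,y,[.6212,-.013,.183],1.092,7,0.5)"
```

```text
{'time': 19.175, 'tcp_pos': [0.4813, 0.0028, 0.1252], 'eef_rot': [3.1404, -0.0006, 2.1459], 'contact_force': [-6.2517, -0.1615, 14.0461], 'moment': [-0.0819, 1.3515, 0.1602], 'finger_gap': 0.0091} j7 0.88
{"translation": [-12.8, 15.5, 0.0], "dr": [0, 0, 0.151], "grip": 0.5}, {"translation": [-10.3, 17.3, 0.0], "dr": [0, 0, 0.151], "grip": 0.5}, {"translation": [-7.6, 18.6, 0.0], "dr": [0, 0, 0.151], "grip": 0.5}, {"translation": [-4.7, 19.6, 0.0], "dr": [0, 0, 0.151], "grip": 0.5}, {"translation": [-1.7, 20.0, 0.0], "dr": [0, 0, 0.151], "grip": 0.5}, {"translation": [1.3, 20.1, 0.0], "dr": [0, 0, 0.151], "grip": 0.5}, {"translation": [4.3, 19.6, 0.0], "dr": [0, 0, 0.151], "grip": 0.5},
```

>>> carry_out(motion=[{"translation": [0, 0, 0], "dr": [0, 0, 0], "grip": 0.5}, {"translation": [0, 0, 0], "dr": [0, 0, 0], "grip": 0.5}, {"translation": [0, 0, -57], "dr": [0, 0, 0], "grip": 0.5}, {"translation": [-12.8, 15.5, 0.0], "dr": [0, 0, 0.151], "grip": 0.5}, {"translation": [-10.3, 17.3, 0.0], "dr": [0, 0, 0.151], "grip": 0.5}, {"translation": [-7.6, 18.6, 0.0], "dr": [0, 0, 0.151], "grip": 0.5}, {"translation": [-4.7, 19.6, 0.0], "dr": [0, 0, 0.151], "grip": 0.5}, {"translation": [-1.7, 20.0, 0.0], "dr": [0, 0, 0.151], "grip": 0.5}, {"translation": [1.3, 20.1, 0.0], "dr": [0, 0, 0.151], "grip": 0.5}, {"translation": [4.3, 19.6, 0.0], "dr": [0, 0, 0.151], "grip": 0.5}, {"translation": [0, 0, 0], "dr": [0, 0, 0], "grip": 0.5}, {"translation": [0, 0, 0], "dr": [0, 0, 0], "grip": 0.5}])

```text
time: 20.68
tcp_pos: [0.6205, -0.0127, 0.1808]
eef_rot: [-3.141, 0.0, 1.096]
contact_force: [-0.6, -0.2, -0.5]
finger_gap: 0.0426
```

```bash
python3 v.py .6212 -.013 .0396
```

```text
{'time': 20.725, 'tcp_pos': [0.6204, -0.0127, 0.1809], 'eef_rot': [-3.1409, -0.0001, 1.096], 'contact_force': [0.022, 0.598, -0.1648], 'moment': [-0.0581, 0.0153, -0.0053], 'finger_gap': 0.043} j7 0.01
[ 0.6205 -0.0128  1.0495] mod pi 1.05 334 3750
tool shift mm [-0.1  0.2  0. ] dr 0.046
```

>>> carry_out(motion=[{"translation": [-0.3, 0, 23.5], "dr": [0, 0, 0.02], "grip": 0.5}, {"translation": [0, 0, 30], "dr": [0, 0, 0], "grip": 0.5}, {"translation": [0, 0, 0], "dr": [0, 0, 0], "grip": 0.0}, {"translation": [0, 0, 0], "dr": [0, 0, 0], "grip": 0.0}, {"translation": [0, 0, 0], "dr": [0, 0, 0], "grip": 0.0}])

```text
time: 21.35
tcp_pos: [0.6205, -0.0129, 0.1284]
eef_rot: [-3.141, -0.0, 1.074]
contact_force: [-5.7, 1.4, 4.4]
finger_gap: 0.0091
```

```bash
python3 s.py
```

```text
{'time': 21.35, 'tcp_pos': [0.6205, -0.0129, 0.1284], 'eef_rot': [-3.1407, -0.0004, 1.074], 'contact_force': [-5.7388, 1.4084, 4.3742], 'moment': [0.1742, 1.2964, 0.0044], 'finger_gap': 0.0091} j7 0.03
```

>>> carry_out(motion=[{"translation": [0, 0, 0.28], "dr": [0, 0, 0.15], "grip": 0.0}, {"translation": [0, 0, 0.28], "dr": [0, 0, 0.15], "grip": 0.0}, {"translation": [0, 0, 0.28], "dr": [0, 0, 0.15], "grip": 0.0}, {"translation": [0, 0, 0.28], "dr": [0, 0, 0.15], "grip": 0.0}])

```text
time: 21.85
tcp_pos: [0.6204, -0.0128, 0.1272]
eef_rot: [-3.14, 0.0, 0.469]
contact_force: [-5.9, -0.7, 3.3]
finger_gap: 0.0091
```

```bash
python3 s.py;  python3 -c "
from h import *
p,y=cur(); p[2]=.183; rows(p,y,[.4978,.1422,.183],1.78,8,0.5)"
```

```text
{'time': 21.85, 'tcp_pos': [0.6204, -0.0128, 0.1272], 'eef_rot': [-3.1404, 0.0002, 0.4693], 'contact_force': [-5.9159, -0.747, 3.3147], 'moment': [0.1018, 1.4559, 0.1157], 'finger_gap': 0.0091} j7 -0.45
{"translation": [-4.9, -24.2, 0.0], "dr": [0, 0, -0.164], "grip": 0.5}, {"translation": [-0.9, -24.7, 0.0], "dr": [0, 0, -0.164], "grip": 0.5}, {"translation": [3.1, -24.5, 0.0], "dr": [0, 0, -0.164], "grip": 0.5}, {"translation": [7.1, -23.7, 0.0], "dr": [0, 0, -0.164], "grip": 0.5}, {"translation": [10.9, -22.2, 0.0], "dr": [0, 0, -0.164], "grip": 0.5}, {"translation": [14.3, -20.1, 0.0], "dr": [0, 0, -0.164], "grip": 0.5}, {"translation": [17.4, -17.5, 0.0], "dr": [0, 0, -0.164], "grip": 0.5}, {"translation": [20.0, -14.4, 0.0], "dr": [0, 0, -0.164], "grip": 0.5},
```

>>> carry_out(motion=[{"translation": [0, 0, 0], "dr": [0, 0, 0], "grip": 0.5}, {"translation": [0, 0, 0], "dr": [0, 0, 0], "grip": 0.5}, {"translation": [0, 0, -56], "dr": [0, 0, 0], "grip": 0.5}, {"translation": [-4.9, -24.2, 0.0], "dr": [0, 0, -0.164], "grip": 0.5}, {"translation": [-0.9, -24.7, 0.0], "dr": [0, 0, -0.164], "grip": 0.5}, {"translation": [3.1, -24.5, 0.0], "dr": [0, 0, -0.164], "grip": 0.5}, {"translation": [7.1, -23.7, 0.0], "dr": [0, 0, -0.164], "grip": 0.5}, {"translation": [10.9, -22.2, 0.0], "dr": [0, 0, -0.164], "grip": 0.5}, {"translation": [14.3, -20.1, 0.0], "dr": [0, 0, -0.164], "grip": 0.5}, {"translation": [17.4, -17.5, 0.0], "dr": [0, 0, -0.164], "grip": 0.5}, {"translation": [20.0, -14.4, 0.0], "dr": [0, 0, -0.164], "grip": 0.5}, {"translation": [0, 0, 0], "dr": [0, 0, 0], "grip": 0.5}])

```text
time: 23.35
tcp_pos: [0.4972, 0.1429, 0.1828]
eef_rot: [3.141, -0.002, 1.791]
contact_force: [-0.2, -1.1, 0.4]
finger_gap: 0.0424
```

>>> carry_out(motion=[{"translation": [0, 0, 0], "dr": [0, 0, 0], "grip": 0.5}])

```text
time: 23.48
tcp_pos: [0.4984, 0.1409, 0.1828]
eef_rot: [3.14, 0.0, 1.784]
contact_force: [-0.5, 0.5, -0.1]
finger_gap: 0.043
```

```bash
python3 v.py .4978 .142 .0396
```

```text
{'time': 23.525, 'tcp_pos': [0.4985, 0.1406, 0.1827], 'eef_rot': [3.1402, 0.0004, 1.7836], 'contact_force': [0.2003, 0.3951, 0.3275], 'moment': [0.0354, 0.0359, 0.038], 'finger_gap': 0.0424} j7 0.28
[0.4979 0.1417 1.7328] mod pi 1.733 372 3570
tool shift mm [ 1.3 -0.3  0. ] dr 0.051
```

>>> carry_out(motion=[{"translation": [1.3, -0.6, 25], "dr": [0, 0, 0.02], "grip": 0.5}, {"translation": [0, 0, 30], "dr": [0, 0, 0], "grip": 0.5}, {"translation": [0, 0, 0], "dr": [0, 0, 0], "grip": 0.0}, {"translation": [0, 0, 0], "dr": [0, 0, 0], "grip": 0.0}, {"translation": [0, 0, 0], "dr": [0, 0, 0], "grip": 0.0}])

```text
time: 24.15
tcp_pos: [0.497, 0.1418, 0.128]
eef_rot: [3.141, 0.001, 1.765]
contact_force: [-0.0, -2.8, -2.9]
finger_gap: 0.0092
```

```bash
python3 s.py
```

```text
{'time': 24.15, 'tcp_pos': [0.497, 0.1418, 0.128], 'eef_rot': [3.141, 0.0006, 1.7648], 'contact_force': [-0.0241, -2.7707, -2.9418], 'moment': [-0.811, 0.0707, -0.0137], 'finger_gap': 0.0092} j7 0.33
```

>>> carry_out(motion=[{"translation": [0, 0, 0.28], "dr": [0, 0, 0.15], "grip": 0.0}, {"translation": [0, 0, 0.28], "dr": [0, 0, 0.15], "grip": 0.0}, {"translation": [0, 0, 0.28], "dr": [0, 0, 0.15], "grip": 0.0}, {"translation": [0, 0, 0.28], "dr": [0, 0, 0.15], "grip": 0.0}])

```text
time: 24.65
tcp_pos: [0.4967, 0.1418, 0.127]
eef_rot: [3.141, -0.0, 1.16]
contact_force: [-3.1, -4.6, 2.3]
finger_gap: 0.0092
```

```bash
python3 s.py;  python3 -c "
from h import *
p,y=cur(); p[2]=.183; rows(p,y,[.637,.126,.183],1.55,6,0.5)"
```

```text
{'time': 24.65, 'tcp_pos': [0.4967, 0.1418, 0.127], 'eef_rot': [3.1413, -0.0001, 1.1604], 'contact_force': [-3.1321, -4.5894, 2.3], 'moment': [-0.9274, 0.806, 0.1784], 'finger_gap': 0.0092} j7 -0.12
{"translation": [6.9, 22.5, 0.0], "dr": [0, 0, -0.065], "grip": 0.5}, {"translation": [5.4, 22.9, 0.0], "dr": [0, 0, -0.065], "grip": 0.5}, {"translation": [3.9, 23.2, 0.0], "dr": [0, 0, -0.065], "grip": 0.5}, {"translation": [2.4, 23.4, 0.0], "dr": [0, 0, -0.065], "grip": 0.5}, {"translation": [0.9, 23.5, 0.0], "dr": [0, 0, -0.065], "grip": 0.5}, {"translation": [-0.6, 23.5, 0.0], "dr": [0, 0, -0.065], "grip": 0.5},
```

>>> carry_out(motion=[{"translation": [0, 0, 0], "dr": [0, 0, 0], "grip": 0.5}, {"translation": [0, 0, 0], "dr": [0, 0, 0], "grip": 0.5}, {"translation": [0, 0, -56], "dr": [0, 0, 0], "grip": 0.5}, {"translation": [6.9, 22.5, 0.0], "dr": [0, 0, -0.065], "grip": 0.5}, {"translation": [5.4, 22.9, 0.0], "dr": [0, 0, -0.065], "grip": 0.5}, {"translation": [3.9, 23.2, 0.0], "dr": [0, 0, -0.065], "grip": 0.5}, {"translation": [2.4, 23.4, 0.0], "dr": [0, 0, -0.065], "grip": 0.5}, {"translation": [0.9, 23.5, 0.0], "dr": [0, 0, -0.065], "grip": 0.5}, {"translation": [-0.6, 23.5, 0.0], "dr": [0, 0, -0.065], "grip": 0.5}, {"translation": [0, 0, 0], "dr": [0, 0, 0], "grip": 0.5}, {"translation": [0, 0, 0], "dr": [0, 0, 0], "grip": 0.5}])

```text
time: 26.02
tcp_pos: [0.6366, 0.1274, 0.1821]
eef_rot: [-3.141, -0.0, 1.556]
contact_force: [0.4, -0.4, -0.5]
finger_gap: 0.0427
```

```bash
python3 v.py .637 .126 .0385
```

```text
{'time': 26.075, 'tcp_pos': [0.6364, 0.1276, 0.1822], 'eef_rot': [-3.141, -0.0005, 1.5557], 'contact_force': [-0.2929, 0.6177, -0.7684], 'moment': [0.0383, 0.0433, 0.0164], 'finger_gap': 0.0428} j7 0.17
[0.6368 0.1257 1.5421] mod pi 1.542 344 3569
tool shift mm [-1.9  0.5  0. ] dr 0.014
```

>>> carry_out(motion=[{"translation": [-1.9, 0.2, 24.5], "dr": [0, 0, 0.01], "grip": 0.5}, {"translation": [0, 0, 30], "dr": [0, 0, 0], "grip": 0.5}, {"translation": [0, 0, 0], "dr": [0, 0, 0], "grip": 0.0}, {"translation": [0, 0, 0], "dr": [0, 0, 0], "grip": 0.0}, {"translation": [0, 0, 0], "dr": [0, 0, 0], "grip": 0.0}])

```text
time: 26.7
tcp_pos: [0.6365, 0.1257, 0.1287]
eef_rot: [-3.14, -0.001, 1.546]
contact_force: [-6.0, -0.1, 1.9]
finger_gap: 0.009
```

```bash
python3 s.py
```

```text
{'time': 26.7, 'tcp_pos': [0.6365, 0.1257, 0.1287], 'eef_rot': [-3.1404, -0.0006, 1.5459], 'contact_force': [-5.9953, -0.11, 1.892], 'moment': [-0.0056, 1.2311, 0.004], 'finger_gap': 0.009} j7 0.21
```

>>> carry_out(motion=[{"translation": [0, 0, 0.1], "dr": [0, 0, 0.05], "grip": 0.0}, {"translation": [0, 0, 0.1], "dr": [0, 0, 0.05], "grip": 0.0}])

```text
time: 26.95
tcp_pos: [0.6365, 0.1256, 0.1285]
eef_rot: [-3.14, -0.001, 1.444]
contact_force: [-6.0, -0.3, 2.5]
finger_gap: 0.0091
```

```bash
python3 s.py
```

```text
{'time': 26.95, 'tcp_pos': [0.6365, 0.1256, 0.1285], 'eef_rot': [-3.1402, -0.0006, 1.4444], 'contact_force': [-5.9602, -0.2958, 2.5231], 'moment': [-0.0378, 1.3675, 0.1482], 'finger_gap': 0.0091} j7 0.13
```

>>> carry_out(motion=[{"translation": [0, 0, 0.1], "dr": [0, 0, 0.05], "grip": 0.0}])

```text
time: 27.08
tcp_pos: [0.6364, 0.1255, 0.1284]
eef_rot: [-3.14, -0.0, 1.394]
contact_force: [-6.6, -0.4, 3.8]
finger_gap: 0.0092
```

```bash
python3 s.py
```

```text
{'time': 27.075, 'tcp_pos': [0.6364, 0.1255, 0.1284], 'eef_rot': [-3.1401, -0.0004, 1.3944], 'contact_force': [-6.5946, -0.4226, 3.812], 'moment': [-0.1014, 1.4312, 0.1613], 'finger_gap': 0.0092} j7 0.09
```

>>> carry_out(motion=[{"translation": [0, 0, 0.08], "dr": [0, 0, 0.04], "grip": 0.0}])

```text
time: 27.2
tcp_pos: [0.6364, 0.1255, 0.1284]
eef_rot: [-3.14, -0.0, 1.355]
contact_force: [-6.4, -1.1, 4.2]
finger_gap: 0.0094
```

```bash
python3 s.py|grep -o "moment.*"
```

```text
moment': [-0.1228, 1.5019, 0.2155], 'finger_gap': 0.0094} j7 0.06
```

>>> carry_out(motion=[{"translation": [0, 0, 0.08], "dr": [0, 0, 0.04], "grip": 0.0}])

```text
time: 27.32
tcp_pos: [0.6364, 0.1255, 0.1283]
eef_rot: [-3.14, -0.0, 1.315]
contact_force: [-7.4, 3.6, 4.4]
finger_gap: 0.0092
```

```bash
python3 s.py|grep -o "moment.*"
```

```text
moment': [0.7404, 1.4981, 0.1105], 'finger_gap': 0.0092} j7 0.02
```

>>> carry_out(motion=[{"translation": [0, 0, 0.06], "dr": [0, 0, 0.03], "grip": 0.0}])

```text
time: 27.45
tcp_pos: [0.6364, 0.1256, 0.1282]
eef_rot: [-3.14, -0.0, 1.285]
contact_force: [-6.4, 0.5, 5.2]
finger_gap: 0.0091
```

```bash
python3 s.py
```

```text
{'time': 27.45, 'tcp_pos': [0.6364, 0.1256, 0.1282], 'eef_rot': [-3.1399, -0.0004, 1.285], 'contact_force': [-6.4187, 0.5351, 5.17], 'moment': [-0.0168, 1.6142, 0.17], 'finger_gap': 0.0091} j7 -0.0
```

>>> carry_out(motion=[{"translation": [0, 0, 0], "dr": [0, 0, 0], "grip": 0.0}])

```text
time: 27.58
tcp_pos: [0.6364, 0.1256, 0.1283]
eef_rot: [-3.14, -0.0, 1.286]
contact_force: [-7.5, -0.0, 4.8]
finger_gap: 0.009
```

```bash
python3 s.py
```

```text
{'time': 27.575, 'tcp_pos': [0.6364, 0.1256, 0.1283], 'eef_rot': [-3.14, -0.0004, 1.2855], 'contact_force': [-7.4825, -0.003, 4.7863], 'moment': [-0.043, 1.5616, 0.0247], 'finger_gap': 0.009} j7 0.0
```

>>> carry_out(motion=[{"translation": [0, 0, 0.06], "dr": [0, 0, 0.03], "grip": 0.0}])

```text
time: 27.7
tcp_pos: [0.6364, 0.1256, 0.1282]
eef_rot: [-3.14, -0.0, 1.256]
contact_force: [-6.9, -0.1, 4.5]
finger_gap: 0.0089
```

```bash
python3 s.py|grep -o "contact.*"
```

```text
contact_force': [-6.851, -0.0804, 4.4755], 'moment': [-0.0743, 1.6103, 0.1207], 'finger_gap': 0.0089} j7 -0.02
```

>>> carry_out(motion=[{"translation": [0, 0, 0.06], "dr": [0, 0, 0.03], "grip": 0.0}])

```text
time: 27.82
tcp_pos: [0.6363, 0.1256, 0.1282]
eef_rot: [-3.14, -0.0, 1.225]
contact_force: [-7.5, -0.2, 5.1]
finger_gap: 0.0093
```

```bash
python3 s.py|grep -o "contact.*"
```

```text
contact_force': [-7.4542, -0.1853, 5.077], 'moment': [-0.0733, 1.6323, 0.1875], 'finger_gap': 0.0093} j7 -0.05
```

>>> carry_out(motion=[{"translation": [0, 0, 0.06], "dr": [0, 0, 0.03], "grip": 0.0}])

```text
time: 27.95
tcp_pos: [0.6363, 0.1256, 0.1281]
eef_rot: [-3.14, -0.0, 1.195]
contact_force: [-7.0, -0.4, 6.0]
finger_gap: 0.0093
```

```bash
python3 s.py|grep -o "contact.*"
```

```text
contact_force': [-7.0049, -0.4194, 6.0398], 'moment': [-0.0853, 1.7041, 0.2052], 'finger_gap': 0.0093} j7 -0.07
```

```bash
python3 -c "
from h import *
p,y=cur(); p[2]=.183; p[0]-=.0;rows(p,y,[.481,.003,.183],2.14,6,0.5)"
```

```text
{"translation": [-28.5, -16.6, 0.0], "dr": [0, 0, -0.157], "grip": 0.5}, {"translation": [-25.5, -20.8, 0.0], "dr": [0, 0, -0.157], "grip": 0.5}, {"translation": [-22.0, -24.6, 0.0], "dr": [0, 0, -0.157], "grip": 0.5}, {"translation": [-17.8, -27.7, 0.0], "dr": [0, 0, -0.157], "grip": 0.5}, {"translation": [-13.3, -30.2, 0.0], "dr": [0, 0, -0.157], "grip": 0.5}, {"translation": [-8.4, -31.9, 0.0], "dr": [0, 0, -0.157], "grip": 0.5},
```

>>> carry_out(motion=[{"translation": [0, 0, 0], "dr": [0, 0, 0], "grip": 0.5}, {"translation": [0, 0, 0], "dr": [0, 0, 0], "grip": 0.5}, {"translation": [0, 0, -56], "dr": [0, 0, 0], "grip": 0.5}, {"translation": [-28.5, -16.6, 0.0], "dr": [0, 0, -0.157], "grip": 0.5}, {"translation": [-25.5, -20.8, 0.0], "dr": [0, 0, -0.157], "grip": 0.5}, {"translation": [-22.0, -24.6, 0.0], "dr": [0, 0, -0.157], "grip": 0.5}, {"translation": [-17.8, -27.7, 0.0], "dr": [0, 0, -0.157], "grip": 0.5}, {"translation": [-13.3, -30.2, 0.0], "dr": [0, 0, -0.157], "grip": 0.5}, {"translation": [-8.4, -31.9, 0.0], "dr": [0, 0, -0.157], "grip": 0.5}, {"translation": [0, 0, 0], "dr": [0, 0, 0], "grip": 0.5}, {"translation": [0, 0, 0], "dr": [0, 0, 0], "grip": 0.5}])

```text
time: 29.32
tcp_pos: [0.483, 0.0032, 0.1835]
eef_rot: [3.14, 0.001, 2.136]
contact_force: [-0.9, 1.0, 1.1]
finger_gap: 0.0427
```

```bash
python3 v.py .4815 .003 .0385
```

```text
{'time': 29.375, 'tcp_pos': [0.4831, 0.0035, 0.1833], 'eef_rot': [3.1401, 0.0007, 2.1371], 'contact_force': [0.9265, -0.9275, -0.6346], 'moment': [0.0092, -0.0167, -0.003], 'finger_gap': 0.0427} j7 0.82
[0.4824 0.003  2.1347] mod pi 2.135 293 3694
tool shift mm [-0.1 -0.9  0. ] dr 0.002
```

>>> carry_out(motion=[{"translation": [-0.2, -1.2, 25.5], "dr": [0, 0, 0], "grip": 0.5}, {"translation": [0, 0, 30], "dr": [0, 0, 0], "grip": 0.5}, {"translation": [0, 0, 0], "dr": [0, 0, 0], "grip": 0.0}, {"translation": [0, 0, 0], "dr": [0, 0, 0], "grip": 0.0}, {"translation": [0, 0, 0], "dr": [0, 0, 0], "grip": 0.0}])

```text
time: 30.0
tcp_pos: [0.4815, 0.0022, 0.128]
eef_rot: [3.141, 0.001, 2.138]
contact_force: [1.2, -0.7, -7.2]
finger_gap: 0.0089
```

>>> carry_out(motion=[{"translation": [0, 0, 0.1], "dr": [0, 0, 0.05], "grip": 0.0}])

```text
time: 30.12
tcp_pos: [0.4815, 0.0022, 0.1279]
eef_rot: [3.14, 0.0, 2.086]
contact_force: [0.2, -0.6, -3.9]
finger_gap: 0.0091
```

```bash
python3 s.py|grep -o "contact.*"
```

```text
contact_force': [0.1814, -0.6236, -3.9397], 'moment': [-0.2142, -0.0861, 0.1218], 'finger_gap': 0.0091} j7 0.86
```

>>> carry_out(motion=[{"translation": [0, 0, 0.1], "dr": [0, 0, 0.05], "grip": 0.0}])

```text
time: 30.25
tcp_pos: [0.4814, 0.0022, 0.1278]
eef_rot: [3.141, 0.0, 2.034]
contact_force: [-0.4, -0.8, 1.2]
finger_gap: 0.009
```

```bash
python3 s.py|grep -o "contact.*"
```

```text
contact_force': [-0.3872, -0.8085, 1.1662], 'moment': [-0.1985, 0.0474, 0.158], 'finger_gap': 0.009} j7 0.83
```

>>> carry_out(motion=[{"translation": [0, 0, 0.08], "dr": [0, 0, 0.04], "grip": 0.0}])

```text
time: 30.38
tcp_pos: [0.4814, 0.002, 0.1277]
eef_rot: [3.141, 0.0, 1.995]
contact_force: [-1.8, -2.2, 4.3]
finger_gap: 0.0088
```

```bash
python3 s.py|grep -o "contact.*"
```

```text
contact_force': [-1.7596, -2.2193, 4.316], 'moment': [-0.3777, 0.2601, 0.1497], 'finger_gap': 0.0088} j7 0.8
```

>>> carry_out(motion=[{"translation": [0, 0, 0.06], "dr": [0, 0, 0.04], "grip": 0.0}])

```text
time: 30.5
tcp_pos: [0.4814, 0.002, 0.1276]
eef_rot: [3.141, 0.0, 1.955]
contact_force: [-2.4, 2.3, 7.6]
finger_gap: 0.0091
```

```bash
python3 s.py|grep -o "moment.*"
```

```text
moment': [0.6489, 0.7283, 0.16], 'finger_gap': 0.0091} j7 0.77
```

>>> carry_out(motion=[{"translation": [0, 0, 0.06], "dr": [0, 0, 0.04], "grip": 0.0}])

```text
time: 30.62
tcp_pos: [0.4813, 0.0021, 0.1276]
eef_rot: [3.141, -0.0, 1.915]
contact_force: [-2.2, -1.1, 9.5]
finger_gap: 0.0091
```

```bash
python3 s.py|grep -o "moment.*"
```

```text
moment': [-0.1901, 0.5133, 0.22], 'finger_gap': 0.0091} j7 0.74
```

>>> carry_out(motion=[{"translation": [0, 0, 0.06], "dr": [0, 0, 0.04], "grip": 0.0}])

```text
time: 30.75
tcp_pos: [0.4813, 0.0021, 0.1276]
eef_rot: [3.141, -0.0, 1.875]
contact_force: [-2.7, -1.0, 10.2]
finger_gap: 0.0094
```

```bash
python3 s.py|grep -o "moment.*"; python3 -c "
from h import *
p,y=cur(); p[2]=.183;rows(p,y,[.621,-.013,.183],.469,9,0.5)"
```

```text
moment': [-0.2389, 0.6317, 0.2792], 'finger_gap': 0.0094} j7 0.71
{"translation": [-6.2, 14.3, 0.0], "dr": [0, 0, 0.156], "grip": 0.5}, {"translation": [-3.9, 15.1, 0.0], "dr": [0, 0, 0.156], "grip": 0.5}, {"translation": [-1.5, 15.5, 0.0], "dr": [0, 0, 0.156], "grip": 0.5}, {"translation": [0.9, 15.6, 0.0], "dr": [0, 0, 0.156], "grip": 0.5}, {"translation": [3.3, 15.3, 0.0], "dr": [0, 0, 0.156], "grip": 0.5}, {"translation": [5.6, 14.6, 0.0], "dr": [0, 0, 0.156], "grip": 0.5}, {"translation": [7.8, 13.5, 0.0], "dr": [0, 0, 0.156], "grip": 0.5}, {"translation": [9.8, 12.1, 0.0], "dr": [0, 0, 0.156], "grip": 0.5}, {"translation": [11.6, 10.4, 0.0], "dr": [0, 0, 0.156], "grip": 0.5},
```

>>> carry_out(motion=[{"translation": [0, 0, 0], "dr": [0, 0, 0], "grip": 0.5}, {"translation": [0, 0, 0], "dr": [0, 0, 0], "grip": 0.5}, {"translation": [0, 0, -56], "dr": [0, 0, 0], "grip": 0.5}, {"translation": [-6.2, 14.3, 0.0], "dr": [0, 0, 0.156], "grip": 0.5}, {"translation": [-3.9, 15.1, 0.0], "dr": [0, 0, 0.156], "grip": 0.5}, {"translation": [-1.5, 15.5, 0.0], "dr": [0, 0, 0.156], "grip": 0.5}, {"translation": [0.9, 15.6, 0.0], "dr": [0, 0, 0.156], "grip": 0.5}, {"translation": [3.3, 15.3, 0.0], "dr": [0, 0, 0.156], "grip": 0.5}, {"translation": [5.6, 14.6, 0.0], "dr": [0, 0, 0.156], "grip": 0.5}, {"translation": [7.8, 13.5, 0.0], "dr": [0, 0, 0.156], "grip": 0.5}, {"translation": [9.8, 12.1, 0.0], "dr": [0, 0, 0.156], "grip": 0.5}, {"translation": [11.6, 10.4, 0.0], "dr": [0, 0, 0.156], "grip": 0.5}])

```text
time: 32.25
tcp_pos: [0.6212, -0.0121, 0.1827]
eef_rot: [-3.141, 0.0, 0.469]
contact_force: [0.4, -0.4, -0.8]
finger_gap: 0.0425
```

>>> carry_out(motion=[{"translation": [0, 0, 0], "dr": [0, 0, 0], "grip": 0.5}, {"translation": [0, 0, 0], "dr": [0, 0, 0], "grip": 0.5}])

```text
time: 32.5
tcp_pos: [0.6201, -0.0124, 0.1827]
eef_rot: [-3.141, 0.001, 0.477]
contact_force: [0.5, 0.1, -0.3]
finger_gap: 0.0426
```

```bash
python3 v.py .6207 -.013 .0385
```

```text
{'time': 32.55, 'tcp_pos': [0.62, -0.0123, 0.1829], 'eef_rot': [-3.1409, 0.0004, 0.4759], 'contact_force': [0.1185, -0.6534, -0.7894], 'moment': [-0.0166, -0.0185, -0.0378], 'finger_gap': 0.0426} j7 -0.47
[ 0.6203 -0.0126  0.4399] mod pi 0.44 278 3721
tool shift mm [0.1 0.3 0. ] dr 0.036
```

>>> carry_out(motion=[{"translation": [0.2, 0.5, 25], "dr": [0, 0, 0.02], "grip": 0.5}, {"translation": [0, 0, 30], "dr": [0, 0, 0], "grip": 0.5}, {"translation": [0, 0, 0], "dr": [0, 0, 0], "grip": 0.0}, {"translation": [0, 0, 0], "dr": [0, 0, 0], "grip": 0.0}, {"translation": [0, 0, 0], "dr": [0, 0, 0], "grip": 0.0}])

```text
time: 33.17
tcp_pos: [0.6208, -0.0128, 0.1285]
eef_rot: [-3.141, 0.0, 0.454]
contact_force: [-2.7, -0.0, -3.2]
finger_gap: 0.0092
```

>>> carry_out(motion=[{"translation": [0, 0, 0.1], "dr": [0, 0, 0.06], "grip": 0.0}])

```text
time: 33.3
tcp_pos: [0.6208, -0.0128, 0.1284]
eef_rot: [-3.141, 0.0, 0.393]
contact_force: [-2.4, -1.5, -3.0]
finger_gap: 0.0089
```

```bash
python3 s.py|grep -o "moment.*"
```

```text
moment': [-0.0475, 0.5811, 0.119], 'finger_gap': 0.0089} j7 -0.49
```

>>> carry_out(motion=[{"translation": [0, 0, 0.1], "dr": [0, 0, 0.05], "grip": 0.0}])

```text
time: 33.42
tcp_pos: [0.6208, -0.0128, 0.1283]
eef_rot: [-3.141, 0.0, 0.342]
contact_force: [-2.0, -0.3, -2.7]
finger_gap: 0.0091
```

```bash
python3 s.py|grep -o "moment.*"
```

```text
moment': [-0.0199, 0.6711, 0.1033], 'finger_gap': 0.0091} j7 -0.53
```

>>> carry_out(motion=[{"translation": [0, 0, 0.08], "dr": [0, 0, 0.05], "grip": 0.0}])

```text
time: 33.55
tcp_pos: [0.6207, -0.0129, 0.1282]
eef_rot: [-3.141, 0.0, 0.292]
contact_force: [-2.7, -0.3, -1.8]
finger_gap: 0.0087
```

```bash
python3 s.py|grep -o "moment.*"
```

```text
moment': [-0.0787, 0.7215, 0.0151], 'finger_gap': 0.0087} j7 -0.57
```

>>> carry_out(motion=[{"translation": [0, 0, 0.06], "dr": [0, 0, 0.04], "grip": 0.0}])

```text
time: 33.67
tcp_pos: [0.6207, -0.0129, 0.1281]
eef_rot: [-3.141, 0.0, 0.252]
contact_force: [-4.6, -0.7, 1.2]
finger_gap: 0.009
```

```bash
python3 s.py|grep -o "moment.*"
```

```text
moment': [-0.031, 1.0132, 0.1218], 'finger_gap': 0.009} j7 -0.6
```

>>> carry_out(motion=[{"translation": [0, 0, 0.06], "dr": [0, 0, 0.04], "grip": 0.0}])

```text
time: 33.8
tcp_pos: [0.6208, -0.0129, 0.128]
eef_rot: [-3.141, 0.0, 0.212]
contact_force: [-5.5, -0.1, 1.8]
finger_gap: 0.0092
```

```bash
python3 s.py|grep -o "moment.*"
```

```text
moment': [-0.0569, 1.2991, 0.1665], 'finger_gap': 0.0092} j7 -0.64
```

>>> carry_out(motion=[{"translation": [0, 0, 0.06], "dr": [0, 0, 0.04], "grip": 0.0}])

```text
time: 33.92
tcp_pos: [0.6207, -0.0129, 0.128]
eef_rot: [-3.141, 0.001, 0.172]
contact_force: [-5.6, -0.1, 3.4]
finger_gap: 0.009
```

```bash
python3 s.py|grep -o "moment.*"
```

```text
moment': [0.0054, 1.3163, 0.202], 'finger_gap': 0.009} j7 -0.67
```

>>> carry_out(motion=[{"translation": [0, 0, 0.06], "dr": [0, 0, 0.04], "grip": 0.0}])

```text
time: 34.05
tcp_pos: [0.621, -0.0127, 0.1278]
eef_rot: [-3.141, 0.0, 0.132]
contact_force: [-6.1, 1.2, 1.4]
finger_gap: 0.0088
```

```bash
python3 s.py|grep -o "moment.*"; python3 -c "
from h import *
p,y=cur(); p[2]=.183;rows(p,y,[.4975,.142,.183],1.16,8,0.5)"
```

```text
moment': [-0.0096, 1.2381, 0.174], 'finger_gap': 0.0088} j7 -0.71
{"translation": [-12.8, -21.2, 0.0], "dr": [0, 0, -0.129], "grip": 0.5}, {"translation": [-9.9, -22.7, 0.0], "dr": [0, 0, -0.129], "grip": 0.5}, {"translation": [-7.0, -23.7, 0.0], "dr": [0, 0, -0.129], "grip": 0.5}, {"translation": [-3.8, -24.4, 0.0], "dr": [0, 0, -0.129], "grip": 0.5}, {"translation": [-0.7, -24.7, 0.0], "dr": [0, 0, -0.129], "grip": 0.5}, {"translation": [2.5, -24.6, 0.0], "dr": [0, 0, -0.129], "grip": 0.5}, {"translation": [5.6, -24.1, 0.0], "dr": [0, 0, -0.129], "grip": 0.5}, {"translation": [8.7, -23.2, 0.0], "dr": [0, 0, -0.129], "grip": 0.5},
```

>>> carry_out(motion=[{"translation": [0, 0, 0], "dr": [0, 0, 0], "grip": 0.5}, {"translation": [0, 0, 0], "dr": [0, 0, 0], "grip": 0.5}, {"translation": [0, 0, -56], "dr": [0, 0, 0], "grip": 0.5}, {"translation": [-12.8, -21.2, 0.0], "dr": [0, 0, -0.129], "grip": 0.5}, {"translation": [-9.9, -22.7, 0.0], "dr": [0, 0, -0.129], "grip": 0.5}, {"translation": [-7.0, -23.7, 0.0], "dr": [0, 0, -0.129], "grip": 0.5}, {"translation": [-3.8, -24.4, 0.0], "dr": [0, 0, -0.129], "grip": 0.5}, {"translation": [-0.7, -24.7, 0.0], "dr": [0, 0, -0.129], "grip": 0.5}, {"translation": [2.5, -24.6, 0.0], "dr": [0, 0, -0.129], "grip": 0.5}, {"translation": [5.6, -24.1, 0.0], "dr": [0, 0, -0.129], "grip": 0.5}, {"translation": [8.7, -23.2, 0.0], "dr": [0, 0, -0.129], "grip": 0.5}, {"translation": [0, 0, 0], "dr": [0, 0, 0], "grip": 0.5}])

```text
time: 35.55
tcp_pos: [0.4966, 0.1432, 0.1837]
eef_rot: [-3.141, -0.002, 1.169]
contact_force: [0.2, 0.7, 0.3]
finger_gap: 0.0428
```

>>> carry_out(motion=[{"translation": [0, 0, 0], "dr": [0, 0, 0], "grip": 0.5}])

```text
time: 35.67
tcp_pos: [0.4978, 0.1411, 0.1839]
eef_rot: [3.14, -0.001, 1.164]
contact_force: [0.2, 0.2, -0.3]
finger_gap: 0.0424
```

```bash
python3 v.py .4975 .142 .0385
```

```text
{'time': 35.725, 'tcp_pos': [0.4979, 0.1408, 0.1838], 'eef_rot': [3.1403, -0.0004, 1.1634], 'contact_force': [-0.0106, -0.4115, -0.0784], 'moment': [0.0096, 0.0214, 0.0159], 'finger_gap': 0.0424} j7 -0.16
[0.4973 0.1419 1.1357] mod pi 1.136 313 3575
tool shift mm [ 0.8 -1.   0. ] dr 0.028
```

>>> carry_out(motion=[{"translation": [0.8, -1, 26], "dr": [0, 0, 0.02], "grip": 0.5}, {"translation": [0, 0, 30], "dr": [0, 0, 0], "grip": 0.5}, {"translation": [0, 0, 0], "dr": [0, 0, 0], "grip": 0.0}, {"translation": [0, 0, 0], "dr": [0, 0, 0], "grip": 0.0}, {"translation": [0, 0, 0], "dr": [0, 0, 0], "grip": 0.0}])

```text
time: 36.35
tcp_pos: [0.4969, 0.1419, 0.1284]
eef_rot: [3.141, -0.0, 1.145]
contact_force: [-0.2, -3.1, 0.5]
finger_gap: 0.009
```

>>> carry_out(motion=[{"translation": [0, 0, 0.1], "dr": [0, 0, 0.05], "grip": 0.0}])

```text
time: 36.48
tcp_pos: [0.4969, 0.1419, 0.1283]
eef_rot: [3.14, -0.0, 1.094]
contact_force: [-0.0, -3.7, 1.4]
finger_gap: 0.0093
```

```bash
python3 s.py|grep -o "moment.*"
```

```text
moment': [-0.7895, 0.309, 0.0935], 'finger_gap': 0.0093} j7 -0.13
```

>>> carry_out(motion=[{"translation": [0, 0, 0.08], "dr": [0, 0, 0.04], "grip": 0.0}])

```text
time: 36.6
tcp_pos: [0.4969, 0.1419, 0.1281]
eef_rot: [3.14, -0.0, 1.053]
contact_force: [-1.7, -5.2, 6.0]
finger_gap: 0.009
```

```bash
python3 s.py|grep -o "moment.*"
```

```text
moment': [-1.1011, 0.5636, 0.0297], 'finger_gap': 0.009} j7 -0.17
```

>>> carry_out(motion=[{"translation": [0, 0, 0.08], "dr": [0, 0, 0.04], "grip": 0.0}])

```text
time: 36.72
tcp_pos: [0.4969, 0.142, 0.128]
eef_rot: [3.141, -0.0, 1.013]
contact_force: [-2.7, -4.4, 8.0]
finger_gap: 0.0091
```

```bash
python3 s.py|grep -o "moment.*"
```

```text
moment': [-1.1478, 0.6632, 0.1107], 'finger_gap': 0.0091} j7 -0.2
```

>>> carry_out(motion=[{"translation": [0, 0, 0.06], "dr": [0, 0, 0.03], "grip": 0.0}])

```text
time: 36.85
tcp_pos: [0.4969, 0.1419, 0.128]
eef_rot: [3.141, -0.0, 0.983]
contact_force: [-2.0, -5.5, 8.5]
finger_gap: 0.0094
```

```bash
python3 s.py|grep -o "moment.*"
```

```text
moment': [-1.1675, 0.7282, 0.094], 'finger_gap': 0.0094} j7 -0.22
```

Total here is about 1.8 rad. Continue in small steps.

>>> carry_out(motion=[{"translation": [0, 0, 0.04], "dr": [0, 0, 0.04], "grip": 0.0}])

```text
time: 36.98
tcp_pos: [0.4969, 0.1419, 0.1279]
eef_rot: [3.141, -0.0, 0.943]
contact_force: [-3.5, -4.9, 7.8]
finger_gap: 0.0093
```

```bash
python3 s.py|grep -o "moment.*"
```

```text
moment': [-1.1295, 0.7517, 0.0767], 'finger_gap': 0.0093} j7 -0.25
```

>>> carry_out(motion=[{"translation": [0, 0, 0.04], "dr": [0, 0, 0.04], "grip": 0.0}])

```text
time: 37.1
tcp_pos: [0.4967, 0.1421, 0.1278]
eef_rot: [3.141, -0.0, 0.903]
contact_force: [-1.1, -1.6, -2.1]
finger_gap: 0.0087
```

```bash
python3 s.py|grep -o "moment.*"
```

```text
moment': [-0.592, 0.0737, 0.0247], 'finger_gap': 0.0087} j7 -0.28
```

>>> carry_out(motion=[{"translation": [0, 0, 0.04], "dr": [0, 0, 0.03], "grip": 0.0}])

```text
time: 37.22
tcp_pos: [0.4968, 0.1422, 0.1276]
eef_rot: [3.141, -0.0, 0.874]
contact_force: [-2.7, -3.9, 7.9]
finger_gap: 0.0092
```

```bash
python3 s.py|grep -o "moment.*"
```

```text
moment': [-1.0764, 0.5821, 0.1029], 'finger_gap': 0.0092} j7 -0.3
```

>>> carry_out(motion=[{"translation": [0, 0, 0.04], "dr": [0, 0, 0.03], "grip": 0.0}])

```text
time: 37.35
tcp_pos: [0.4968, 0.1422, 0.1276]
eef_rot: [3.141, -0.0, 0.844]
contact_force: [-3.9, -4.8, 8.3]
finger_gap: 0.0092
```

```bash
python3 s.py|grep -o "moment.*"
```

```text
moment': [-1.1023, 0.696, 0.1118], 'finger_gap': 0.0092} j7 -0.33
```

>>> carry_out(motion=[{"translation": [0, 0, 0.04], "dr": [0, 0, 0.04], "grip": 0.0}])

```text
time: 37.48
tcp_pos: [0.4967, 0.1421, 0.1276]
eef_rot: [3.141, -0.0, 0.804]
contact_force: [-3.3, -4.1, 7.9]
finger_gap: 0.0091
```

```bash
python3 s.py|grep -o "moment.*"
```

```text
moment': [-1.2036, 0.8455, 0.1368], 'finger_gap': 0.0091} j7 -0.36
```

>>> carry_out(motion=[{"translation": [0, 0, 0.04], "dr": [0, 0, 0.04], "grip": 0.0}])

```text
time: 37.6
tcp_pos: [0.4967, 0.1421, 0.1276]
eef_rot: [3.141, -0.0, 0.764]
contact_force: [-4.8, -4.7, 9.2]
finger_gap: 0.0089
```

```bash
python3 s.py|grep -o "moment.*"
```

```text
moment': [-1.1486, 0.8465, 0.203], 'finger_gap': 0.0089} j7 -0.39
```

>>> carry_out(motion=[{"translation": [0, 0, 0.04], "dr": [0, 0, 0.03], "grip": 0.0}])

```text
time: 37.72
tcp_pos: [0.4967, 0.1421, 0.1276]
eef_rot: [3.141, -0.0, 0.734]
contact_force: [-3.9, -4.6, 9.8]
finger_gap: 0.009
```

```bash
python3 s.py|grep -o "moment.*"
```

```text
moment': [-1.1383, 0.8765, 0.2407], 'finger_gap': 0.009} j7 -0.41
```

```bash
python3 -c "
from h import *
p,y=cur(); p[2]=.183;rows(p,y,[.637,.1258,.183],1.195,6,0.5)"
```

```text
{"translation": [15.5, 17.7, 0.0], "dr": [0, 0, -0.077], "grip": 0.5}, {"translation": [14.1, 18.8, 0.0], "dr": [0, 0, -0.077], "grip": 0.5}, {"translation": [12.7, 19.9, 0.0], "dr": [0, 0, -0.077], "grip": 0.5}, {"translation": [11.1, 20.8, 0.0], "dr": [0, 0, -0.077], "grip": 0.5}, {"translation": [9.5, 21.6, 0.0], "dr": [0, 0, -0.077], "grip": 0.5}, {"translation": [7.8, 22.2, 0.0], "dr": [0, 0, -0.077], "grip": 0.5},
```

>>> carry_out(motion=[{"translation": [0, 0, 0], "dr": [0, 0, 0], "grip": 0.5}, {"translation": [0, 0, 0], "dr": [0, 0, 0], "grip": 0.5}, {"translation": [0, 0, -56], "dr": [0, 0, 0], "grip": 0.5}, {"translation": [15.5, 17.7, 0.0], "dr": [0, 0, -0.077], "grip": 0.5}, {"translation": [14.1, 18.8, 0.0], "dr": [0, 0, -0.077], "grip": 0.5}, {"translation": [12.7, 19.9, 0.0], "dr": [0, 0, -0.077], "grip": 0.5}, {"translation": [11.1, 20.8, 0.0], "dr": [0, 0, -0.077], "grip": 0.5}, {"translation": [9.5, 21.6, 0.0], "dr": [0, 0, -0.077], "grip": 0.5}, {"translation": [7.8, 22.2, 0.0], "dr": [0, 0, -0.077], "grip": 0.5}, {"translation": [0, 0, 0], "dr": [0, 0, 0], "grip": 0.5}, {"translation": [0, 0, 0], "dr": [0, 0, 0], "grip": 0.5}])

```text
time: 39.1
tcp_pos: [0.6363, 0.1268, 0.1826]
eef_rot: [-3.141, 0.0, 1.197]
contact_force: [0.1, 0.8, -0.9]
finger_gap: 0.0425
```

```bash
python3 v.py .637 .1257 .038
```

```text
{'time': 39.15, 'tcp_pos': [0.6361, 0.127, 0.1827], 'eef_rot': [-3.1406, -0.0, 1.1969], 'contact_force': [-0.1856, 0.5277, 0.302], 'moment': [-0.0061, -0.0009, 0.0351], 'finger_gap': 0.0427} j7 -0.09
[0.6364 0.1258 1.2006] mod pi 1.201 359 3486
tool shift mm [-1.   0.6  0. ] dr -0.004
```

>>> carry_out(motion=[{"translation": [-1, 0.5, 25], "dr": [0, 0, 0], "grip": 0.5}, {"translation": [0, 0, 30], "dr": [0, 0, 0], "grip": 0.5}, {"translation": [0, 0, 0], "dr": [0, 0, 0], "grip": 0.0}, {"translation": [0, 0, 0], "dr": [0, 0, 0], "grip": 0.0}, {"translation": [0, 0, 0], "dr": [0, 0, 0], "grip": 0.0}])

```text
time: 39.78
tcp_pos: [0.6363, 0.1259, 0.1288]
eef_rot: [-3.14, -0.0, 1.198]
contact_force: [-5.8, 0.0, 2.1]
finger_gap: 0.009
```

```bash
python3 s.py|grep -o "moment.*"
```

```text
moment': [0.1691, 1.2692, 0.0339], 'finger_gap': 0.009} j7 -0.05
```

>>> carry_out(motion=[{"translation": [0, 0, 0.04], "dr": [0, 0, 0.03], "grip": 0.0}])

```text
time: 39.9
tcp_pos: [0.6363, 0.1259, 0.1288]
eef_rot: [-3.14, -0.001, 1.168]
contact_force: [-5.9, 1.1, 1.7]
finger_gap: 0.0091
```

```bash
python3 s.py|grep -o "moment.*"
```

```text
moment': [0.1559, 1.2441, 0.1083], 'finger_gap': 0.0091} j7 -0.07
```

>>> carry_out(motion=[{"translation": [0, 0, 0.02], "dr": [0, 0, 0.02], "grip": 0.0}])

```text
time: 40.02
tcp_pos: [0.6363, 0.1258, 0.1287]
eef_rot: [-3.14, -0.0, 1.147]
contact_force: [-6.0, 0.7, 2.0]
finger_gap: 0.009
```

```bash
python3 s.py|grep -o "moment.*"
```

```text
moment': [0.1138, 1.2368, 0.1602], 'finger_gap': 0.009} j7 -0.09
```

>>> carry_out(motion=[{"translation": [0, 0, 0.04], "dr": [0, 0, 0.03], "grip": 0.0}])

```text
time: 40.15
tcp_pos: [0.6363, 0.1259, 0.1287]
eef_rot: [-3.14, -0.0, 1.117]
contact_force: [-5.8, 1.5, 2.0]
finger_gap: 0.0088
```

```bash
python3 s.py|grep -o "moment.*"
```

```text
moment': [0.0922, 1.2946, 0.0813], 'finger_gap': 0.0088} j7 -0.11
```

>>> carry_out(motion=[{"translation": [0, 0, 0.02], "dr": [0, 0, 0.02], "grip": 0.0}])

```text
time: 40.28
tcp_pos: [0.6363, 0.1259, 0.1287]
eef_rot: [-3.14, -0.0, 1.097]
contact_force: [-6.4, -0.2, 3.5]
finger_gap: 0.0091
```

```bash
python3 s.py|grep -o "moment.*";python3 -c "
from h import *
p,y=cur(); p[2]=.183;rows(p,y,[.481,.0025,.183],1.87,7,0.5)"
```

```text
moment': [0.1291, 1.3747, 0.1891], 'finger_gap': 0.0091} j7 -0.13
{"translation": [-25.8, -11.7, 0.0], "dr": [0, 0, -0.11], "grip": 0.5}, {"translation": [-24.4, -14.5, 0.0], "dr": [0, 0, -0.11], "grip": 0.5}, {"translation": [-22.6, -17.1, 0.0], "dr": [0, 0, -0.11], "grip": 0.5}, {"translation": [-20.6, -19.5, 0.0], "dr": [0, 0, -0.11], "grip": 0.5}, {"translation": [-18.3, -21.6, 0.0], "dr": [0, 0, -0.11], "grip": 0.5}, {"translation": [-15.8, -23.5, 0.0], "dr": [0, 0, -0.11], "grip": 0.5}, {"translation": [-13.1, -25.1, 0.0], "dr": [0, 0, -0.11], "grip": 0.5},
```

>>> carry_out(motion=[{"translation": [0, 0, 0.04], "dr": [0, 0, 0.03], "grip": 0.0}])

```text
time: 40.4
tcp_pos: [0.6363, 0.1258, 0.1287]
eef_rot: [-3.14, -0.0, 1.067]
contact_force: [-6.6, 0.3, 2.9]
finger_gap: 0.009
```

```bash
python3 s.py|grep -o "moment.*"
```

```text
moment': [0.0693, 1.3552, 0.1704], 'finger_gap': 0.009} j7 -0.15
```

>>> carry_out(motion=[{"translation": [0, 0, 0.02], "dr": [0, 0, 0.02], "grip": 0.0}])

```text
time: 40.52
tcp_pos: [0.6363, 0.1259, 0.1287]
eef_rot: [-3.14, -0.0, 1.047]
contact_force: [-6.6, 1.2, 3.6]
finger_gap: 0.0088
```

```bash
python3 s.py|grep -o "moment.*"
```

```text
moment': [0.1508, 1.3693, 0.1939], 'finger_gap': 0.0088} j7 -0.17
```

>>> carry_out(motion=[{"translation": [0, 0, 0.02], "dr": [0, 0, 0.02], "grip": 0.0}], newtons=50)

```text
time: 40.65
tcp_pos: [0.6362, 0.1259, 0.1288]
eef_rot: [-3.14, -0.0, 1.028]
contact_force: [-7.4, 0.1, 3.8]
finger_gap: 0.009
```

```bash
python3 s.py|grep -o "moment.*"
```

```text
moment': [0.1387, 1.4652, 0.2478], 'finger_gap': 0.009} j7 -0.19
```

>>> carry_out(motion=[{"translation": [0, 0, 0.02], "dr": [0, 0, 0.02], "grip": 0.0}])

```text
time: 40.78
tcp_pos: [0.6362, 0.1259, 0.1287]
eef_rot: [-3.14, -0.0, 1.008]
contact_force: [-7.6, 0.7, 3.7]
finger_gap: 0.0088
```

```bash
python3 s.py|grep -o "moment.*";python3 -c "
from h import *
p,y=cur(); p[2]=.183;rows(p,y,[.481,.0025,.183],1.87,7,0.5)"
```

```text
moment': [0.1144, 1.4328, 0.2493], 'finger_gap': 0.0088} j7 -0.2
{"translation": [-26.7, -9.3, 0.0], "dr": [0, 0, -0.123], "grip": 0.5}, {"translation": [-25.4, -12.6, 0.0], "dr": [0, 0, -0.123], "grip": 0.5}, {"translation": [-23.7, -15.6, 0.0], "dr": [0, 0, -0.123], "grip": 0.5}, {"translation": [-21.6, -18.4, 0.0], "dr": [0, 0, -0.123], "grip": 0.5}, {"translation": [-19.1, -20.9, 0.0], "dr": [0, 0, -0.123], "grip": 0.5}, {"translation": [-16.4, -23.1, 0.0], "dr": [0, 0, -0.123], "grip": 0.5}, {"translation": [-13.5, -24.9, 0.0], "dr": [0, 0, -0.123], "grip": 0.5},
```

>>> carry_out(motion=[{"translation": [0, 0, 0], "dr": [0, 0, 0], "grip": 0.5}, {"translation": [0, 0, 0], "dr": [0, 0, 0], "grip": 0.5}, {"translation": [0, 0, -56], "dr": [0, 0, 0], "grip": 0.5}, {"translation": [-26.7, -9.3, 0.0], "dr": [0, 0, -0.123], "grip": 0.5}, {"translation": [-25.4, -12.6, 0.0], "dr": [0, 0, -0.123], "grip": 0.5}, {"translation": [-23.7, -15.6, 0.0], "dr": [0, 0, -0.123], "grip": 0.5}, {"translation": [-21.6, -18.4, 0.0], "dr": [0, 0, -0.123], "grip": 0.5}, {"translation": [-19.1, -20.9, 0.0], "dr": [0, 0, -0.123], "grip": 0.5}, {"translation": [-16.4, -23.1, 0.0], "dr": [0, 0, -0.123], "grip": 0.5}, {"translation": [-13.5, -24.9, 0.0], "dr": [0, 0, -0.123], "grip": 0.5}, {"translation": [0, 0, 0], "dr": [0, 0, 0], "grip": 0.5}, {"translation": [0, 0, 0], "dr": [0, 0, 0], "grip": 0.5}])

```text
time: 42.28
tcp_pos: [0.4826, 0.0024, 0.1841]
eef_rot: [3.14, 0.0, 1.867]
contact_force: [0.8, 0.9, -0.4]
finger_gap: 0.0427
```

```bash
python3 v.py .4815 .0025 .038
```

```text
{'time': 42.325, 'tcp_pos': [0.4827, 0.0026, 0.184], 'eef_rot': [3.1402, 0.0003, 1.8681], 'contact_force': [0.5522, 0.2011, 0.4081], 'moment': [0.0338, 0.0207, 0.0704], 'finger_gap': 0.0428} j7 0.63
[0.4821 0.0029 1.8805] mod pi 1.881 260 3665
tool shift mm [ 0.5 -0.5  0. ] dr -0.012
```

>>> carry_out(motion=[{"translation": [0.3, -1, 26], "dr": [0, 0, -0.005], "grip": 0.5}, {"translation": [0, 0, 30], "dr": [0, 0, 0], "grip": 0.5}, {"translation": [0, 0, 0], "dr": [0, 0, 0], "grip": 0.0}, {"translation": [0, 0, 0], "dr": [0, 0, 0], "grip": 0.0}, {"translation": [0, 0, 0], "dr": [0, 0, 0], "grip": 0.0}])

```text
time: 42.95
tcp_pos: [0.4813, 0.0023, 0.1283]
eef_rot: [3.14, 0.001, 1.874]
contact_force: [1.4, 0.1, -6.3]
finger_gap: 0.0089
```

```bash
python3 s.py|grep -o "moment.*"
```

```text
moment': [-0.1781, -0.3131, 0.063], 'finger_gap': 0.0089} j7 0.73
```

>>> carry_out(motion=[{"translation": [0, 0, 0.02], "dr": [0, 0, 0.02], "grip": 0.0}])

```text
time: 43.08
tcp_pos: [0.4813, 0.0023, 0.1283]
eef_rot: [3.14, 0.0, 1.853]
contact_force: [2.5, -0.7, -2.4]
finger_gap: 0.0088
```

```bash
python3 s.py|grep -o "moment.*"
```

```text
moment': [-0.159, -0.3299, 0.1977], 'finger_gap': 0.0088} j7 0.71
```

>>> carry_out(motion=[{"translation": [0, 0, 0.02], "dr": [0, 0, 0.02], "grip": 0.0}])

```text
time: 43.2
tcp_pos: [0.4813, 0.0022, 0.1282]
eef_rot: [3.14, 0.0, 1.832]
contact_force: [1.5, -0.8, 2.0]
finger_gap: 0.0085
```

```bash
python3 s.py|grep -o "moment.*";python3 -c "
from h import *
p,y=cur(); p[2]=.183;rows(p,y,[.6207,-.0128,.183],.132,10,0.5)"
```

```text
moment': [-0.1514, -0.2604, 0.1426], 'finger_gap': 0.0085} j7 0.7
{"translation": [-5.1, 13.1, 0.0], "dr": [0, 0, 0.17], "grip": 0.5}, {"translation": [-2.8, 13.7, 0.0], "dr": [0, 0, 0.17], "grip": 0.5}, {"translation": [-0.4, 14.0, 0.0], "dr": [0, 0, 0.17], "grip": 0.5}, {"translation": [2.0, 13.9, 0.0], "dr": [0, 0, 0.17], "grip": 0.5}, {"translation": [4.3, 13.3, 0.0], "dr": [0, 0, 0.17], "grip": 0.5}, {"translation": [6.5, 12.4, 0.0], "dr": [0, 0, 0.17], "grip": 0.5}, {"translation": [8.5, 11.2, 0.0], "dr": [0, 0, 0.17], "grip": 0.5}, {"translation": [10.3, 9.6, 0.0], "dr": [0, 0, 0.17], "grip": 0.5}, {"translation": [11.7, 7.7, 0.0], "dr": [0, 0, 0.17], "grip": 0.5}, {"translation": [12.9, 5.6, 0.0], "dr": [0, 0, 0.17], "grip": 0.5},
```

>>> carry_out(motion=[{"translation": [0, 0, 0.02], "dr": [0, 0, 0.02], "grip": 0.0}])

```text
time: 43.32
tcp_pos: [0.4813, 0.0022, 0.1282]
eef_rot: [3.14, 0.0, 1.812]
contact_force: [-0.2, 0.4, 5.9]
finger_gap: 0.0089
```

```bash
python3 s.py|grep -o "moment.*"
```

```text
moment': [-0.0651, -0.1339, 0.1632], 'finger_gap': 0.0089} j7 0.68
```

>>> carry_out(motion=[{"translation": [0, 0, 0.02], "dr": [0, 0, 0.02], "grip": 0.0}])

```text
time: 43.45
tcp_pos: [0.4813, 0.0022, 0.1282]
eef_rot: [3.14, -0.0, 1.792]
contact_force: [0.9, 0.1, 8.1]
finger_gap: 0.009
```

```bash
python3 s.py|grep -o "moment.*"
```

```text
moment': [-0.0557, -0.0603, 0.2422], 'finger_gap': 0.009} j7 0.67
```

>>> carry_out(motion=[{"translation": [0, 0, 0.02], "dr": [0, 0, 0.015], "grip": 0.0}])

```text
time: 43.58
tcp_pos: [0.4813, 0.0022, 0.1282]
eef_rot: [3.14, -0.0, 1.777]
contact_force: [0.1, 0.1, 7.9]
finger_gap: 0.0087
```

```bash
python3 s.py|grep -o "moment.*"
```

```text
moment': [-0.0768, -0.0649, 0.2561], 'finger_gap': 0.0087} j7 0.66
```

>>> carry_out(motion=[{"translation": [0, 0, 0], "dr": [0, 0, 0], "grip": 0.5}, {"translation": [0, 0, 0], "dr": [0, 0, 0], "grip": 0.5}, {"translation": [0, 0, -56], "dr": [0, 0, 0], "grip": 0.5}])

```text
time: 43.95
tcp_pos: [0.4786, 0.0024, 0.1817]
eef_rot: [-3.134, 0.0, 1.779]
contact_force: [1.7, 0.5, 0.9]
finger_gap: 0.0425
```

>>> carry_out(motion=[{"translation": [-5.1, 13.1, 0.0], "dr": [0, 0, 0.165], "grip": 0.5}, {"translation": [-2.8, 13.7, 0.0], "dr": [0, 0, 0.165], "grip": 0.5}, {"translation": [-0.4, 14.0, 0.0], "dr": [0, 0, 0.165], "grip": 0.5}, {"translation": [2.0, 13.9, 0.0], "dr": [0, 0, 0.165], "grip": 0.5}, {"translation": [4.3, 13.3, 0.0], "dr": [0, 0, 0.165], "grip": 0.5}, {"translation": [6.5, 12.4, 0.0], "dr": [0, 0, 0.165], "grip": 0.5}, {"translation": [8.5, 11.2, 0.0], "dr": [0, 0, 0.165], "grip": 0.5}, {"translation": [10.3, 9.6, 0.0], "dr": [0, 0, 0.165], "grip": 0.5}, {"translation": [11.7, 7.7, 0.0], "dr": [0, 0, 0.165], "grip": 0.5}, {"translation": [12.9, 5.6, 0.0], "dr": [0, 0, 0.165], "grip": 0.5}, {"translation": [0, 0, 0], "dr": [0, 0, 0], "grip": 0.5}, {"translation": [0, 0, 0], "dr": [0, 0, 0], "grip": 0.5}])

```text
time: 45.45
tcp_pos: [0.6188, -0.0173, 0.1833]
eef_rot: [-3.141, 0.001, 0.132]
contact_force: [-0.0, -0.5, -0.2]
finger_gap: 0.0427
```

```bash
python3 v.py .6207 -.0128 .038
```

```text
{'time': 45.5, 'tcp_pos': [0.6188, -0.0172, 0.1834], 'eef_rot': [-3.141, 0.0006, 0.1312], 'contact_force': [0.1488, -0.2874, 0.0218], 'moment': [0.007, -0.0003, -0.037], 'finger_gap': 0.0426} j7 -0.73
[ 0.6203 -0.0125  0.1338] mod pi 0.134 293 3614
tool shift mm [ 2.1 -4.5  0. ] dr -0.003
```

>>> carry_out(motion=[{"translation": [2.2, -4.3, 25], "dr": [0, 0, 0], "grip": 0.5}, {"translation": [0, 0, 30], "dr": [0, 0, 0], "grip": 0.5}, {"translation": [0, 0, 0], "dr": [0, 0, 0], "grip": 0.0}, {"translation": [0, 0, 0], "dr": [0, 0, 0], "grip": 0.0}, {"translation": [0, 0, 0], "dr": [0, 0, 0], "grip": 0.0}])

```text
time: 46.12
tcp_pos: [0.621, -0.0127, 0.129]
eef_rot: [-3.141, 0.0, 0.129]
contact_force: [-1.2, 0.1, -4.8]
finger_gap: 0.0084
```

>>> carry_out(motion=[{"translation": [0, 0, 0.04], "dr": [0, 0, 0.03], "grip": 0.0}])

```text
time: 46.25
tcp_pos: [0.621, -0.0128, 0.129]
eef_rot: [-3.141, -0.0, 0.097]
contact_force: [-3.2, 0.5, -0.3]
finger_gap: 0.0087
```

```bash
python3 s.py|grep -o "moment.*"
```

```text
moment': [-0.0388, 0.6528, 0.1665], 'finger_gap': 0.0087} j7 -0.72
```

>>> carry_out(motion=[{"translation": [0, 0, 0.04], "dr": [0, 0, 0.03], "grip": 0.0}])

```text
time: 46.38
tcp_pos: [0.621, -0.0128, 0.1289]
eef_rot: [-3.141, 0.0, 0.066]
contact_force: [-4.1, 0.8, 2.2]
finger_gap: 0.009
```

```bash
python3 s.py|grep -o "moment.*"
```

```text
moment': [-0.0346, 0.9076, 0.1332], 'finger_gap': 0.009} j7 -0.74
```

>>> carry_out(motion=[{"translation": [0, 0, 0.02], "dr": [0, 0, 0.02], "grip": 0.0}])

```text
time: 46.5
tcp_pos: [0.621, -0.0128, 0.1289]
eef_rot: [-3.141, 0.0, 0.047]
contact_force: [-4.6, 0.4, 4.1]
finger_gap: 0.0086
```

```bash
python3 s.py|grep -o "moment.*"
```

```text
moment': [0.073, 1.138, 0.1935], 'finger_gap': 0.0086} j7 -0.76
```

>>> carry_out(motion=[{"translation": [0, 0, 0.02], "dr": [0, 0, 0.02], "grip": 0.0}])

```text
time: 46.62
tcp_pos: [0.621, -0.0128, 0.1289]
eef_rot: [-3.141, 0.0, 0.027]
contact_force: [-4.9, 0.8, 3.9]
finger_gap: 0.0088
```

```bash
python3 s.py|grep -o "moment.*"
```

```text
moment': [0.1348, 1.1696, 0.1929], 'finger_gap': 0.0088} j7 -0.78
```

>>> carry_out(motion=[{"translation": [0, 0, 0.02], "dr": [0, 0, 0.02], "grip": 0.0}])

```text
time: 46.75
tcp_pos: [0.621, -0.0128, 0.1289]
eef_rot: [-3.141, 0.0, 0.007]
contact_force: [-5.2, 0.2, 6.4]
finger_gap: 0.0085
```

```bash
python3 s.py|grep -o "moment.*"; python3 -c "
from h import *
p,y=cur(); p[2]=.183;rows(p,y,[.497,.142,.183],.734,8,0.5)"
```

```text
moment': [0.136, 1.2043, 0.2024], 'finger_gap': 0.0085} j7 -0.8
{"translation": [-15.4, -19.5, 0.0], "dr": [0, 0, -0.091], "grip": 0.5}, {"translation": [-13.5, -20.8, 0.0], "dr": [0, 0, -0.091], "grip": 0.5}, {"translation": [-11.6, -21.9, 0.0], "dr": [0, 0, -0.091], "grip": 0.5}, {"translation": [-9.6, -22.9, 0.0], "dr": [0, 0, -0.091], "grip": 0.5}, {"translation": [-7.4, -23.7, 0.0], "dr": [0, 0, -0.091], "grip": 0.5}, {"translation": [-5.3, -24.2, 0.0], "dr": [0, 0, -0.091], "grip": 0.5}, {"translation": [-3.0, -24.6, 0.0], "dr": [0, 0, -0.091], "grip": 0.5}, {"translation": [-0.8, -24.8, 0.0], "dr": [0, 0, -0.091], "grip": 0.5},
```

>>> carry_out(motion=[{"translation": [0, 0, 0.02], "dr": [0, 0, 0.02], "grip": 0.0}])

```text
time: 46.88
tcp_pos: [0.621, -0.0128, 0.1289]
eef_rot: [-3.141, 0.0, -0.013]
contact_force: [-5.6, 0.1, 5.3]
finger_gap: 0.0086
```

```bash
python3 s.py|grep -o "moment.*"
```

```text
moment': [0.0975, 1.2606, 0.1933], 'finger_gap': 0.0086} j7 -0.81
```

>>> carry_out(motion=[{"translation": [0, 0, 0.02], "dr": [0, 0, 0.015], "grip": 0.0}])

```text
time: 47.0
tcp_pos: [0.621, -0.0128, 0.1289]
eef_rot: [-3.142, 0.0, -0.027]
contact_force: [-5.5, 0.5, 5.6]
finger_gap: 0.0086
```

```bash
python3 s.py|grep -o "moment.*"
```

```text
moment': [0.1057, 1.2641, 0.2105], 'finger_gap': 0.0086} j7 -0.82
```

>>> carry_out(motion=[{"translation": [0, 0, 0], "dr": [0, 0, 0], "grip": 0.5}, {"translation": [0, 0, 0], "dr": [0, 0, 0], "grip": 0.5}, {"translation": [0, 0, -56], "dr": [0, 0, 0], "grip": 0.5}])

```text
time: 47.38
tcp_pos: [0.62, -0.0115, 0.1818]
eef_rot: [3.142, 0.006, -0.026]
contact_force: [1.4, 0.2, 0.8]
finger_gap: 0.0429
```

>>> carry_out(motion=[{"translation": [-15.4, -19.5, 0.0], "dr": [0, 0, -0.095], "grip": 0.5}, {"translation": [-13.5, -20.8, 0.0], "dr": [0, 0, -0.095], "grip": 0.5}, {"translation": [-11.6, -21.9, 0.0], "dr": [0, 0, -0.095], "grip": 0.5}, {"translation": [-9.6, -22.9, 0.0], "dr": [0, 0, -0.095], "grip": 0.5}, {"translation": [-7.4, -23.7, 0.0], "dr": [0, 0, -0.095], "grip": 0.5}, {"translation": [-5.3, -24.2, 0.0], "dr": [0, 0, -0.095], "grip": 0.5}, {"translation": [-3.0, -24.6, 0.0], "dr": [0, 0, -0.095], "grip": 0.5}, {"translation": [-0.8, -24.8, 0.0], "dr": [0, 0, -0.095], "grip": 0.5}, {"translation": [0, 0, 0], "dr": [0, 0, 0], "grip": 0.5}, {"translation": [0, 0, 0], "dr": [0, 0, 0], "grip": 0.5}])

```text
time: 48.62
tcp_pos: [0.5007, 0.1442, 0.1847]
eef_rot: [3.141, -0.001, 0.732]
contact_force: [0.2, 0.5, -0.3]
finger_gap: 0.0429
```

```bash
python3 v.py .497 .142 .038
```

```text
{'time': 48.675, 'tcp_pos': [0.5008, 0.1439, 0.1847], 'eef_rot': [3.1406, -0.0008, 0.7317], 'contact_force': [-0.3648, 0.6819, -1.0196], 'moment': [-0.0603, 0.0265, -0.0108], 'finger_gap': 0.0425} j7 -0.47
[0.4972 0.1422 0.7352] mod pi 0.735 249 3574
tool shift mm [-3.8 -1.2  0. ] dr -0.003
```

>>> carry_out(motion=[{"translation": [-3.8, -1.3, 26], "dr": [0, 0, 0], "grip": 0.5}, {"translation": [0, 0, 30.5], "dr": [0, 0, 0], "grip": 0.5}, {"translation": [0, 0, 0], "dr": [0, 0, 0], "grip": 0.0}, {"translation": [0, 0, 0], "dr": [0, 0, 0], "grip": 0.0}, {"translation": [0, 0, 0], "dr": [0, 0, 0], "grip": 0.0}])

```text
time: 49.3
tcp_pos: [0.4969, 0.1424, 0.1287]
eef_rot: [3.141, -0.001, 0.733]
contact_force: [-0.5, -2.6, 0.6]
finger_gap: 0.0088
```

>>> carry_out(motion=[{"translation": [0, 0, 0.02], "dr": [0, 0, 0.02], "grip": 0.0}])

```text
time: 49.42
tcp_pos: [0.4968, 0.1424, 0.1287]
eef_rot: [3.141, -0.001, 0.712]
contact_force: [-1.8, -3.4, 6.3]
finger_gap: 0.0086
```

```bash
python3 s.py|grep -o "moment.*"
```

```text
moment': [-0.8357, 0.3741, 0.0878], 'finger_gap': 0.0086} j7 -0.4
```

>>> carry_out(motion=[{"translation": [0, 0, 0.02], "dr": [0, 0, 0.02], "grip": 0.0}])

```text
time: 49.55
tcp_pos: [0.4969, 0.1424, 0.1287]
eef_rot: [3.141, -0.001, 0.692]
contact_force: [-2.3, -3.9, 8.2]
finger_gap: 0.0092
```

```bash
python3 s.py|grep -o "moment.*"; python3 -c "
from h import *
p,y=cur(); p[2]=.183;rows(p,y,[.6208,-.0127,.183],-.027,7,0.5)"
```

```text
moment': [-0.9572, 0.4878, 0.1796], 'finger_gap': 0.0092} j7 -0.42
{"translation": [-0.5, 28.4, 0.0], "dr": [0, 0, 0.103], "grip": 0.5}, {"translation": [2.4, 28.3, 0.0], "dr": [0, 0, 0.103], "grip": 0.5}, {"translation": [5.3, 27.9, 0.0], "dr": [0, 0, 0.103], "grip": 0.5}, {"translation": [8.1, 27.2, 0.0], "dr": [0, 0, 0.103], "grip": 0.5}, {"translation": [10.9, 26.2, 0.0], "dr": [0, 0, 0.103], "grip": 0.5}, {"translation": [13.5, 24.9, 0.0], "dr": [0, 0, 0.103], "grip": 0.5}, {"translation": [16.0, 23.4, 0.0], "dr": [0, 0, 0.103], "grip": 0.5},
```

>>> carry_out(motion=[{"translation": [0, 0, 0.02], "dr": [0, 0, 0.02], "grip": 0.0}])

```text
time: 49.68
tcp_pos: [0.4969, 0.1424, 0.1287]
eef_rot: [3.141, -0.001, 0.672]
contact_force: [-2.1, -2.5, 7.7]
finger_gap: 0.0089
```

```bash
python3 s.py|grep -o "moment.*"
```

```text
moment': [-0.9554, 0.5167, 0.1493], 'finger_gap': 0.0089} j7 -0.44
```

>>> carry_out(motion=[{"translation": [0, 0, 0.02], "dr": [0, 0, 0.02], "grip": 0.0}])

```text
time: 49.8
tcp_pos: [0.4969, 0.1424, 0.1287]
eef_rot: [3.141, -0.001, 0.652]
contact_force: [-2.1, -3.7, 8.6]
finger_gap: 0.009
```

```bash
python3 s.py|grep -o "moment.*"
```

```text
moment': [-0.9117, 0.4744, 0.211], 'finger_gap': 0.009} j7 -0.45
```

>>> carry_out(motion=[{"translation": [0, 0, 0.02], "dr": [0, 0, 0.02], "grip": 0.0}])

```text
time: 49.92
tcp_pos: [0.4969, 0.1424, 0.1286]
eef_rot: [3.141, -0.001, 0.632]
contact_force: [-2.9, -4.1, 8.4]
finger_gap: 0.0083
```

```bash
python3 s.py|grep -o "moment.*"
```

```text
moment': [-0.9676, 0.5501, 0.2555], 'finger_gap': 0.0083} j7 -0.47
```

>>> carry_out(motion=[{"translation": [0, 0, 0.02], "dr": [0, 0, 0.01], "grip": 0.0}])

```text
time: 50.05
tcp_pos: [0.4969, 0.1424, 0.1286]
eef_rot: [3.141, -0.001, 0.622]
contact_force: [-2.6, -4.2, 8.9]
finger_gap: 0.0088
```

```bash
python3 s.py|grep -o "moment.*"
```

```text
moment': [-0.9407, 0.5522, 0.2787], 'finger_gap': 0.0088} j7 -0.47
```

>>> carry_out(motion=[{"translation": [0, 0, 0], "dr": [0, 0, 0], "grip": 0.5}, {"translation": [0, 0, 0], "dr": [0, 0, 0], "grip": 0.5}, {"translation": [0, 0, -56], "dr": [0, 0, 0], "grip": 0.5}])

```text
time: 50.42
tcp_pos: [0.4948, 0.1435, 0.1821]
eef_rot: [-3.14, 0.005, 0.624]
contact_force: [0.8, 1.3, 0.5]
finger_gap: 0.0427
```

>>> carry_out(motion=[{"translation": [-0.5, 28.4, 0.0], "dr": [0, 0, 0.093], "grip": 0.5}, {"translation": [2.4, 28.3, 0.0], "dr": [0, 0, 0.093], "grip": 0.5}, {"translation": [5.3, 27.9, 0.0], "dr": [0, 0, 0.093], "grip": 0.5}, {"translation": [8.1, 27.2, 0.0], "dr": [0, 0, 0.093], "grip": 0.5}, {"translation": [10.9, 26.2, 0.0], "dr": [0, 0, 0.093], "grip": 0.5}, {"translation": [13.5, 24.9, 0.0], "dr": [0, 0, 0.093], "grip": 0.5}, {"translation": [16.0, 23.4, 0.0], "dr": [0, 0, 0.093], "grip": 0.5}, {"translation": [0, 0, 0], "dr": [0, 0, 0], "grip": 0.5}, {"translation": [0, 0, 0], "dr": [0, 0, 0], "grip": 0.5}])

```text
time: 51.55
tcp_pos: [0.614, -0.0162, 0.1835]
eef_rot: [-3.141, 0.001, -0.026]
contact_force: [-0.2, 0.7, -0.0]
finger_gap: 0.043
```

```bash
python3 v.py .6208 -.0127 .038
```

```text
{'time': 51.6, 'tcp_pos': [0.6139, -0.0159, 0.1835], 'eef_rot': [-3.1407, 0.0006, -0.0257], 'contact_force': [-0.9548, 0.8796, 0.0527], 'moment': [-0.0243, -0.0111, 0.0032], 'finger_gap': 0.043} j7 -0.86
[ 0.6203 -0.0125 -0.0266] mod pi 3.115 298 3631
tool shift mm [ 6.3 -3.5  0. ] dr 0.001
```

>>> carry_out(motion=[{"translation": [6.6, -3.4, 25], "dr": [0, 0, 0], "grip": 0.5}, {"translation": [0, 0, 30], "dr": [0, 0, 0], "grip": 0.5}, {"translation": [0, 0, 0], "dr": [0, 0, 0], "grip": 0.0}, {"translation": [0, 0, 0], "dr": [0, 0, 0], "grip": 0.0}, {"translation": [0, 0, 0], "dr": [0, 0, 0], "grip": 0.0}])

```text
time: 52.22
tcp_pos: [0.6209, -0.013, 0.129]
eef_rot: [-3.141, 0.0, -0.027]
contact_force: [-1.6, 2.6, -5.6]
finger_gap: 0.0086
```

>>> carry_out(motion=[{"translation": [0, 0, 0.02], "dr": [0, 0, 0.02], "grip": 0.0}])

```text
time: 52.35
tcp_pos: [0.6208, -0.013, 0.129]
eef_rot: [-3.141, 0.0, -0.048]
contact_force: [-1.8, 3.4, -2.8]
finger_gap: 0.0085
```

```bash
python3 s.py|grep -o "moment.*"
```

```text
moment': [0.5301, 0.3625, 0.1587], 'finger_gap': 0.0085} j7 -0.84
```

>>> carry_out(motion=[{"translation": [0, 0, 0.02], "dr": [0, 0, 0.02], "grip": 0.0}])

```text
time: 52.48
tcp_pos: [0.6208, -0.0131, 0.129]
eef_rot: [-3.14, 0.0, -0.068]
contact_force: [-3.3, 4.4, -0.2]
finger_gap: 0.0086
```

```bash
python3 s.py|grep -o "moment.*"
```

```text
moment': [0.7807, 0.6244, 0.1835], 'finger_gap': 0.0086} j7 -0.86
```

>>> carry_out(motion=[{"translation": [0, 0, 0.02], "dr": [0, 0, 0.01], "grip": 0.0}])

```text
time: 52.6
tcp_pos: [0.6209, -0.0131, 0.129]
eef_rot: [-3.141, 0.0, -0.078]
contact_force: [-4.1, 5.0, 0.8]
finger_gap: 0.0087
```

```bash
python3 s.py|grep -o "moment.*"
```

```text
moment': [0.9233, 0.7397, 0.2107], 'finger_gap': 0.0087} j7 -0.87
```

Add two more small steps, then release and retreat to a viewing pose.

>>> carry_out(motion=[{"translation": [0, 0, 0.02], "dr": [0, 0, 0.02], "grip": 0.0}])

```text
time: 52.72
tcp_pos: [0.6208, -0.0131, 0.129]
eef_rot: [-3.14, 0.0, -0.098]
contact_force: [-3.6, 4.2, 1.6]
finger_gap: 0.0085
```

```bash
python3 s.py|grep -o "moment.*"
```

```text
moment': [0.8985, 0.7831, 0.221], 'finger_gap': 0.0085} j7 -0.89
```

>>> carry_out(motion=[{"translation": [0, 0, 0.02], "dr": [0, 0, 0.015], "grip": 0.0}])

```text
time: 52.85
tcp_pos: [0.6209, -0.0131, 0.129]
eef_rot: [-3.14, 0.0, -0.113]
contact_force: [-3.8, 4.3, 1.5]
finger_gap: 0.0089
```

```bash
python3 s.py|grep -o "moment.*"; python3 -c "
from h import *
p,y=cur(); p[2]=.183;rows(p,y,[.637,.1258,.183],1.008,7,0.5)"
```

```text
moment': [0.8815, 0.8406, 0.2801], 'finger_gap': 0.0089} j7 -0.9
{"translation": [0.1, -20.0, 0.0], "dr": [0, 0, -0.16], "grip": 0.5}, {"translation": [3.2, -19.7, 0.0], "dr": [0, 0, -0.16], "grip": 0.5}, {"translation": [6.3, -18.9, 0.0], "dr": [0, 0, -0.16], "grip": 0.5}, {"translation": [9.3, -17.7, 0.0], "dr": [0, 0, -0.16], "grip": 0.5}, {"translation": [12.0, -16.0, 0.0], "dr": [0, 0, -0.16], "grip": 0.5}, {"translation": [14.4, -13.9, 0.0], "dr": [0, 0, -0.16], "grip": 0.5}, {"translation": [16.4, -11.4, 0.0], "dr": [0, 0, -0.16], "grip": 0.5},
```

>>> carry_out(motion=[{"translation": [0, 0, 0], "dr": [0, 0, 0], "grip": 0.6}, {"translation": [0, 0, 0], "dr": [0, 0, 0], "grip": 0.6}, {"translation": [0, 0, -56], "dr": [0, 0, 0], "grip": 0.6}, {"translation": [0, 0, -55], "dr": [0, 0, 0], "grip": 0.6}, {"translation": [-30, 0, -50], "dr": [0, 0, 0], "grip": 0.6}, {"translation": [0, 0, 0], "dr": [0, 0, 0], "grip": 0.6}, {"translation": [0, 0, 0], "dr": [0, 0, 0], "grip": 0.6}])

```text
time: 53.72
tcp_pos: [0.5913, -0.0101, 0.2897]
eef_rot: [-3.141, -0.001, -0.112]
contact_force: [0.7, 0.1, -0.4]
finger_gap: 0.0513
```

```bash
python3 - <<'E'
from fit import *
f=grab_frame("scene")
cv2.imwrite("pics/end.png",cv2.resize(f["image"][180:330,240:440,::-1],(800,600),interpolation=cv2.INTER_CUBIC))
for z in (.0415,.038):
    print(z,[round(fitnut(f,x,y,z,red(f))[1],1) for x,y in [(.637,.126),(.621,-.013),(.482,.003),(.4975,.142)]])
E
python3 s.py
```

```text
0.0415 [np.float64(235.1), np.float64(154.0), np.float64(211.5), np.float64(189.2)]
0.038 [np.float64(233.6), np.float64(150.4), np.float64(210.3), np.float64(194.3)]
{'time': 53.775, 'tcp_pos': [0.5912, -0.01, 0.2889], 'eef_rot': [-3.1414, 0.0005, -0.1121], 'contact_force': [0.0136, 0.0358, -0.6624], 'moment': [-0.0025, 0.0269, 0.0041], 'finger_gap': 0.0512} j7 -1.07
```

View pics/end.png

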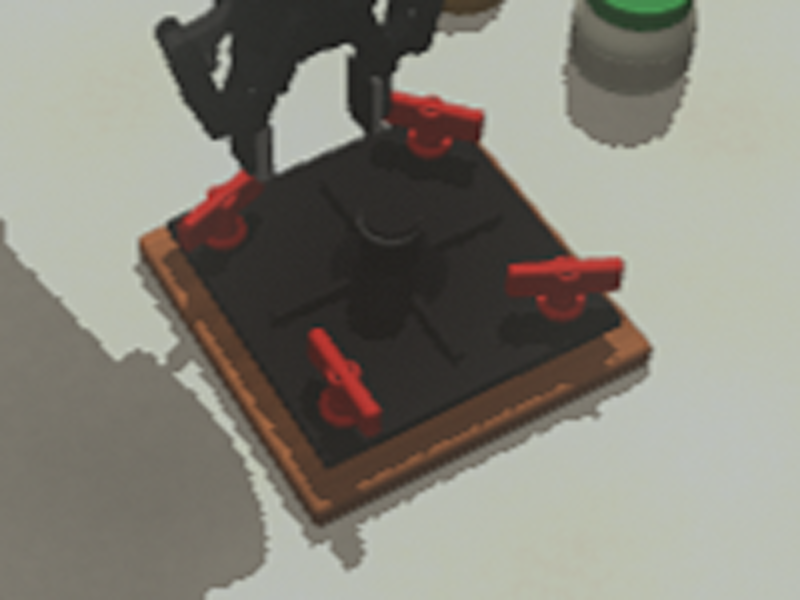

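The foot sits evenly on the board, with its corners at about (175,225), (330,465), (620,320) and (480,150). All four nuts are seated and the gripper is clear of them. Handing in.

```bash
python3 -c "
from plant import *
print(sign_off())"
```

```text
the job is handed in; nothing more can be done
None
```

I tightened all four wing nuts in star order and handed the job in with the gripper open and clear, at about 54 s of the 72 s allowed.

- **Rounds:** I turned every nut about 1 rad, then 0.6 rad, then went across in small torque-watched steps, with one more pass to even them up. Each nut ended about 2.0–2.2 rad down. One extra trip near the end went from the fourth nut back to the second, which read low.
- **Last torque readings while turning:**

| Nut (world x, y in m) | Torque (N m) |
|---|---|
| 0.64, 0.13 | 0.25 |
| 0.48, 0.00 | 0.26 |
| 0.62, −0.01 | 0.28 |
| 0.50, 0.14 | 0.28 |

- **How far to trust the torque:** The readings scatter by about 0.03–0.05 and sometimes dropped briefly. On regrasping, nuts I had left at 0.24–0.28 first read 0.09–0.20, so I took them a little further. The first two nuts in the table were not rechecked after the other two were finally tightened. All readings stayed below 0.4, apart from any between steps.
- **Level and home:** The last picture shows the foot sitting evenly on the board. The camera fit could not tell raised from home, so "fully home" rests on the turn counts and torque.
- **Contact forces:** One early grip, on the nut at (0.48, 0.00), was about 4 mm off-centre and gave 17 N sideways. The largest downward push I read was 14 N, and no reading showed contact with anything else on the chest.

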